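# Load a batch of winged hubs and release it through the gate of the bonder's feed chute

### The job

Load the bonder's gravity chute: pick up every winged hub standing on the blue mat and set it into the upper part of the sloping track, upright with its wings across both rails, so that the whole batch waits behind the gate bar. Then lift the gate bar straight up out of its two U brackets, keeping it level, until both ends are well clear and all the hubs have slid down to the foot of the chute, and lay the bar home in the same brackets again. Last, press the start button on the grey control box fully down and let go; leave the other things on the bench where they are.

Things in the scene. Friction and masses are not known exactly. Their poses are not given: they have to be found in the camera images.
- track (a point): the chute's track, fixed, polished, sloping 20 degrees (0.349 rad), so that hubs slide down it. This point: middle of the track under the gate bar, level with the rail tops; x downhill along the rails, y level across, z square to the rails. Two rails, open slot 26 mm wide between them; side walls 50 mm apart, 10 mm above the rails. Runs from x = -168 mm (upper end plate) to +132 mm (stop at the foot)
- load (a point): middle of the track's loading part, level with the rail tops, 138 mm uphill of the track point; axes as the seat's. From 43 mm downhill to 27 mm uphill of it lips on the walls flare out at 45 degrees up to 18 mm above the rails. A hub hangs here by its wings on both rails, stem down in the slot, wings across the track; with its wings along the track it falls through the slot
- seat (a point): where the middle of the gate bar's axis is when the bar lies home: 22 mm straight above the track point; x level, downhill; y along the seated bar; z vertical. Open-topped U brackets 70 mm either side along y, each 10 mm thick, slot 16 mm wide across x, slot bottom 6 mm below this point; prongs end 28 mm above the slot bottom, flared tips 36 mm above it
- bar_mid (a point): the gate bar's middle, on its axis: loose steel bar 12 mm square, 176 mm long along its own y, about 0.26 kg, with a 22 mm diameter collar, 6 mm thick, near each end (inner faces 78.5 mm from the middle, outside the brackets). Black upright handle block on its middle: 14 mm along x, 30 mm along y, from 6 to 51 mm above the axis, z up
- bar_grip (a point): the middle of the graspable part of the gate bar's handle, 35 mm above the bar's axis (handle 30 mm wide along the bar, 14 mm across it); the barrels of hubs waiting at the bar reach up to about 20 mm above the bar's axis on its uphill side (hubs held back by the bar lean less than the track, some stand nearly upright)
- bar_end_l (a point): end of the gate bar at its own +y, on the axis, 88 mm from its middle
- bar_end_r (a point): end of the gate bar at its own -y, on the axis, 88 mm from its middle
- hub1_mid (a point): winged catheter hub, white, 47 mm tall, 40 g, standing upright on the mat at first; None if absent. From the foot up: round steel stem 22 mm diameter, 14 mm tall; flat wing plate 5 mm thick, 46 mm long along the hub's own y, 22 mm wide along its x; round barrel 22 mm diameter, 28 mm tall. This point: on its axis half-way up, 23.5 mm above the foot, 9.5 mm above the underside of the wings; z up
- hub2_mid (a point): another hub, same shape, size, point and axes as hub1_mid. None if absent
- hub3_mid (a point): another hub, same shape, size, point and axes as hub1_mid. None if absent
- hub4_mid (a point): another hub, same shape, size, point and axes as hub1_mid. None if absent
- hub5_mid (a point): another hub, same shape, size, point and axes as hub1_mid. None if absent
- work_mat: blue cutting mat, fixed, 310 by 320 mm and 3 mm thick; origin at the middle of its underside on the bench
- start_top (a point): top centre of the round grey start button (32 mm diameter) on the grey control box (110 by 85 mm, 45 mm tall); at rest the top is about 66 mm above the bench; it is pressed straight down
- start (a joint): travel of the start button: 0 released, 0.006 m fully down (about 5 N); it springs back when let go
- vial: bystander: amber vial with a white cap, 24 mm diameter, 47 mm tall, standing on the mat among the hubs; origin at its foot
- steel_rule: bystander: steel rule 160 by 20 mm, 4 mm thick, on the mat; origin under its middle
- tweezers: bystander: tweezers 125 mm long, on the mat; origin under the middle
- tape_roll: bystander: roll of clear tape, 64 mm diameter, 19 mm tall; origin under its middle
- loupe: bystander: black loupe, 34 mm diameter, 30 mm tall; origin under its middle
- petri_dish: bystander: covered dish, 64 mm diameter, 14 mm tall; origin under its middle
- pen_knife: bystander: craft knife, handle 120 mm long; origin under its middle
Not all that is in view belongs to the job. What is shaped like the part that bears hub5_mid but purple or red is not meant. There is more than one size of the part that bears bar_mid; the job needs the smaller.

How it is judged:
By the outcome, as a careful person would: the job done as asked, in the order asked, and still so for the second after the job is handed in, with the robot touching nothing.
Of hub1, hub2, hub3, hub4, hub5 only 3 to 5 are there at a start; the rules pass over those that are not, and their reading is None.
At some moment in a run one of hub1, hub2, hub3, hub4, hub5 may be knocked a few centimetres aside while the robot is not near it.
It also fails if it takes over 210 s, if anything falls off the work surface, if the arm or the gripper's body presses on something with over 40 N, if the wrist force passes 120 N, or if a joint passes its speed limit or range.

### The arm

A 6-joint arm with a two-finger parallel gripper is mounted at the origin on the work surface. World frame = base frame: x ahead of the robot, y to its left, z up, the work surface at z = 0. Lengths are in mm, angles in degrees, forces in N, time in s.
With the tool pointing down it reaches from about 350 to 850 mm from the base axis. Payload 8.1 kg.
Tool frame: the origin (TCP) lies at the very end of the fingers, on their centre line; the grasp point (between the pads) lies 19 mm behind it; z points along the fingers, y is the line along which they close (so a half turn about z gives the same grasp; the last joint's range is limited). The gripper opens to 85 mm and grips with 20 to 120 N. Pads are 22 mm wide; open, the fingers measure 114 mm over their backs; the gripper's body (76 mm by 85 mm) begins 54 mm behind the grasp point. The pads swing forward as they close: fully open they stand 13 mm farther back than shut.
Start: joints at [-80.695, 7.471, 85.268, -0, 87.261, -4.893], TCP at [147.183, -581.672, 231.292] pointing down, gripper open.
Joint ranges: [-169.43, 169.43], [-51.17, 129.36], [1.28, 143.12], [-76.62, 256.62], [0, 156.53], [-152.29, 152.29]. Speed limits (degrees/s): [136.94, 136.94, 159.86, 180, 180, 180].

### API

Orientations are given as [roll, pitch, yaw] about the fixed x, y, z axes, in that order (R = Rz(yaw) Ry(pitch) Rx(roll)).
In Python, from bench import sense, eyes, job, models gives the robot as it stands. The module is installed in compiled form; this text tells all that it offers.
- The arm moves only by the tool apply_moves, never from a script. Its argument "rows" is a list of rows, each a list of 6 numbers: the shift along the tool's x, y, z in mm, then the turn, a rotation vector about the tool's x, y, z in rad. In form: [[dx, dy, dz, rx, ry, rz], ...]. A call has exactly 5 rows; each row shifts and turns the commanded pose from where the row before left it, along the tool's axes as they then stand; what a row does not reach is not made up. A row lasts 1/8 s, in which the tool goes at most 62.5 mm and 10.7 degrees, less where a joint would pass 70% of its speed; a pose out of reach is approached as far as the arm can. A call is refused whole if a number of a shift passes 62.5 or a number of a turn 0.188, either way. A call with a gripper value outside its range is refused whole. "fingers" is the finger opening in mm, from 0 to 85.4, set as the call begins (left out, the last holds). The fingers move at their own pace and stop on an object; "grip_force" is the grip in N (left out, the last holds). Time passes only in rows, so rows that do not move let the fingers close, or fill a call up. It gives the time, the measured TCP pose, the force, the opening and the grip force at its end, in the units of the state.
- sense(): the state, without advancing time (a new reading comes with each control period).
- eyes.snapshot(name): name is "scene" or "side" or "wrist"; returns (picture, depth): 480x640x3 uint8, red, green, blue; 480x640 float32, mm along the optical axis (not along the pixel's ray), 0 where there is no reading.
- eyes.get_calibration(name): a dict with "intrinsics" (3x3 intrinsics, pixels), "R" (3x3) and "t" (3): a world point X has camera coordinates R X + t; the wrist camera has in their place "mount" (4x4, takes a point from camera to tool coordinates, whose origin is the TCP and whose axes are the flange's). Camera axes: x right, y down, z forward; pixel columns grow to the right and rows downward; lengths in mm; the calibration is good to about 2 mm. A picture is of the moment at which its call begins: read the wrist's pose just before it. get_calibration takes no time and is no camera call.
- job.hand_in(): hands the job in; it is judged then, once.
Trained networks look in the newest picture that a camera, given by its name, has taken for a name from the list of things; names that differ only in an ending like _2 or _b are one class to them, and where a whole thing is asked for, a point or a joint stands for the part that bears it (a point fixed in the world has none). Each returns a list of dicts, best first, with "confidence" (0 to 1); they miss things now and then, are a little off and sometimes report something else, mostly with a low value. They report only what shows in the picture. A call takes as long as a camera call. They do not tell look-alikes from the thing itself.
- models.boxes_of(name, camera): "xyz" ([x, y, z] in mm, in world coordinates, good to about 4 mm: the middle of the surface that is visible of it).
- models.cut_out(name, camera): "pixels" (480x640 bool, what is visible of it).
- models.place_of(name, camera): "xyz" ([x, y, z] in mm, in world coordinates, good to about 4 mm: a listed point, or the origin of a listed thing).
The state is a dict: "time": time; "joint_pos": joint angles; "qd": joint speeds; "joint_efforts": joint torques, N m; "tool_pos": TCP position; "tcp_rot": TCP orientation; "ft_force": force on the tool from outside, world axes, zero at the start; "wrist_torque": the same for the moment, N m; "finger_gap": finger opening in mm; "grip_force": force on a finger pad.
Only numpy, scipy, OpenCV 4.12 (cv2) and the standard library are available. Lean on these libraries where they do the work, as an engineer would, in place of code of your own. Each camera call takes 0.05 s, during which the arm holds its last target. There are 200 camera calls.

## Working session

There is one attempt and no reset: what is moved stays moved. The work goes in short steps, Python scripts to look and compute and a tool call to move; the robot and the scene stay as the last step left them, time stands still between calls to the robot, and variables do not carry over. Pictures are saved under pics/ and viewed, at most 14 in all, crops included, and the job is handed in when it is done.

Besides the shell and the picture viewer there is one more tool, called in YAML: its name, and indented under it one key for each argument. apply_moves: Moves the arm, as the interface text tells. Its arguments: {"type":"object","properties":{"rows":{"type":"array"},"fingers":{"type":"number"},"grip_force":{"type":"number"}},"required":["rows"]}

```bash
mkdir -p pics; cat > h.py <<'E'
import numpy as np, cv2
from bench import sense, eyes, job, models
from scipy.spatial.transform import Rotation as R
def snap(cam,fn=None):
    s=sense(); im,d=eyes.snapshot(cam)
    if fn: cv2.imwrite('pics/'+fn,im[:,:,::-1])
    return s,im,d
def cloud(cam,d,s=None):
    c=eyes.get_calibration(cam);K=np.array(c['intrinsics'])
    v,u=np.mgrid[:480,:640]
    P=np.stack([(u-K[0,2])/K[0,0]*d,(v-K[1,2])/K[1,1]*d,d],-1)
    if cam=='wrist':
        M=np.array(c['mount']);P=P@M[:3,:3].T+M[:3,3]
        return P@R.from_euler('xyz',s['tcp_rot'],degrees=True).as_matrix().T+np.array(s['tool_pos'])
    return (P-np.array(c['t']))@np.array(c['R'])
E
python3 - <<'E'
from h import *
np.set_printoptions(precision=1,suppress=True)
print(sense())
for c in('scene','side'):
    snap(c,c+'0.png')
    for n in('hub1_mid','bar_mid','bar_grip','bar_end_l','bar_end_r','track','load','seat','start_top','vial','work_mat'):
        print(c,n,[(np.array(r['xyz']).round(1).tolist(),round(r['confidence'],2)) for r in models.place_of(n,c)][:8])
    k=eyes.get_calibration(c);print(k)
print(eyes.get_calibration('wrist'))
E
```

```text
{'time': 0.0, 'joint_pos': array([-80.7,   7.5,  85.3,  -0. ,  87.3,  -4.9]), 'qd': array([-0.1, -0. , -0.1,  0. , -0. ,  0.1]), 'joint_efforts': array([ -0. , -56.9, -50.1,  -0. ,   0. ,   0. ]), 'tool_pos': array([ 147.1, -581.1,  230.2]), 'tcp_rot': array([-179.9,   -0. ,   14.2]), 'ft_force': array([-0. ,  1.1,  0.8]), 'wrist_torque': array([-0., -0., -0.]), 'grip_force': 0.0, 'finger_gap': 85.58303735354485}
scene hub1_mid [([426.6, 303.7, 24.6], 0.5), ([496.2, 325.3, 3.8], 0.27)]
scene bar_mid [([240.9, -464.6, 21.3], 0.91), ([569.1, -273.5, 99.7], 0.81)]
scene bar_grip [([242.3, -465.1, 57.5], 0.82), ([621.1, 228.0, 28.3], 0.7), ([566.2, -271.7, 138.5], 0.64)]
scene bar_end_l [([182.5, -572.1, 15.8], 0.95), ([425.8, 186.9, 30.1], 0.73), ([583.6, -187.0, 101.0], 0.6), ([565.3, -363.3, 104.4], 0.55)]
scene bar_end_r [([182.5, -572.1, 15.8], 0.95), ([425.8, 186.9, 30.1], 0.73), ([583.6, -187.0, 101.0], 0.6), ([565.3, -363.3, 104.4], 0.55)]
scene track [([569.3, -271.6, 78.8], 0.85)]
scene load [([444.6, -261.3, 121.9], 0.78)]
scene seat [([568.8, -273.9, 97.0], 0.92)]
scene start
[... 1084 characters left out ...]
, 0.26)]
side vial [([503.3, 326.2, 2.3], 0.64), ([428.4, 188.8, 25.2], 0.33), ([576.8, -186.5, 100.3], 0.27), ([428.3, 302.7, 22.1], 0.15)]
side work_mat [([513.8, 266.0, -1.2], 0.76)]
{'intrinsics': array([[537.1,   0. , 320.7],
       [  0. , 537.1, 236.3],
       [  0. ,   0. ,   1. ]]), 'R': array([[-0.9, -0.5,  0. ],
       [-0.3,  0.6, -0.8],
       [ 0.4, -0.7, -0.7]]), 't': array([ 472.1,  232.4, 1288.5])}
{'intrinsics': array([[330.7,   0. , 321. ],
       [  0. , 330.7, 242. ],
       [  0. ,   0. ,   1. ]]), 'mount': array([[   0. ,   -1. ,   -0.3,   65.7],
       [   1. ,    0. ,    0. ,    0.1],
       [  -0. ,   -0.3,    1. , -143.7],
       [   0. ,    0. ,    0. ,    1. ]])}
```

View pics/scene0.png

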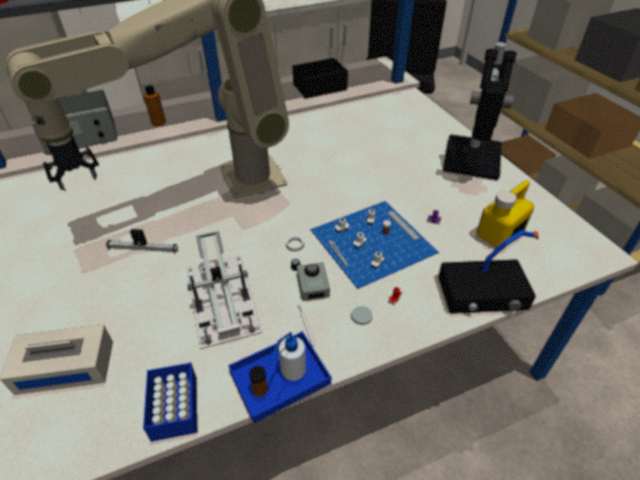

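View pics/side0.png

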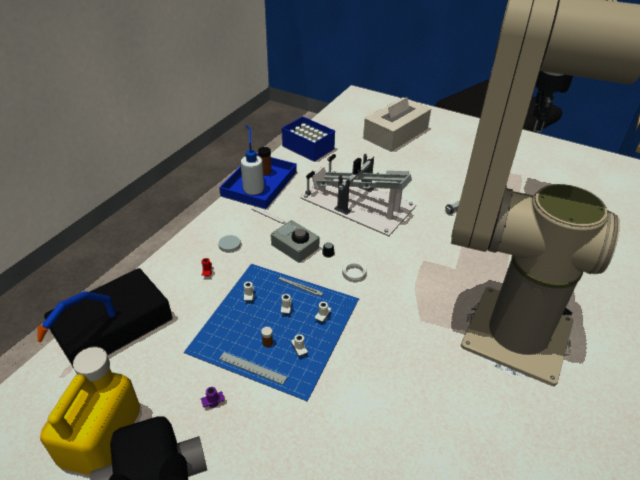

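The side view shows four white hubs on the mat at (249,291), (286,303), (323,311) and (300,345), with the vial among them at (267,337). Purple and red decoys lie off the mat. The scene view shows the small bar in the chute's brackets and the large bar loose on the bench at (140,243).

```bash
cat >> h.py <<'E'
def plan(*ts,start=None,n=None):
    """ts: (x,y,z,yaw[,maxstep]); prints per leg: number of rows and row, tool pointing down"""
    s=sense()
    if start is None: p=np.array(s['tool_pos']);y=s['tcp_rot'][2]
    else: p=np.array(start[:3],float);y=start[3]
    for t in ts:
        ms=t[4] if len(t)>4 else 58
        d=np.array(t[:3])-p; dy=(t[3]-y+180)%360-180
        n=max(int(np.ceil(np.linalg.norm(d)/ms)),int(np.ceil(abs(dy)/10)),1)
        # equal world steps while turning: rows differ
        print('->',np.round(t[:4],1).tolist(),'n',n)
        out=[]
        for k in range(n):
            a=np.radians(y+dy*k/n); w=d/n   # shift along axes before this row's turn
            out.append([round(w[0]*np.cos(a)+w[1]*np.sin(a),1),round(w[0]*np.sin(a)-w[1]*np.cos(a),1),round(-w[2],1),0,0,round(-np.radians(dy/n),4)])
        if abs(dy)<0.3: print('  all x%d'%n,out[0])
        else: print('  ',str(out).replace(' ',''))
        p=np.array(t[:3],float);y=t[3]
E
python3 - <<'E'
from h import *
plan((420,-180,260,14.2),(490,250,260,14.2))
E
```

```text
-> [420.0, -180.0, 260.0, 14.2] n 9
  all x9 [np.float64(40.3), np.float64(-35.8), np.float64(-3.2), 0, 0, np.float64(-0.0)]
-> [490.0, 250.0, 260.0, 14.2] n 8
  all x8 [np.float64(21.7), np.float64(-50.0), np.float64(-0.0), 0, 0, np.float64(-0.0)]
```

apply_moves:
  rows:
    - [40.3,-35.8,-3.2,0,0,0]
    - [40.3,-35.8,-3.2,0,0,0]
    - [40.3,-35.8,-3.2,0,0,0]
    - [40.3,-35.8,-3.2,0,0,0]
    - [40.3,-35.8,-3.2,0,0,0]

```text
time: 1.82
tool_pos: [299.4, -357.3, 247.6]
tcp_rot: [180.0, -0.0, 14.2]
ft_force: [1.2, -0.1, 0.3]
finger_gap: 85.5
grip_force: 0.0
```

apply_moves:
  rows:
    - [40.3,-35.8,-3.2,0,0,0]
    - [40.3,-35.8,-3.2,0,0,0]
    - [40.3,-35.8,-3.2,0,0,0]
    - [40.3,-35.8,-3.2,0,0,0]
    - [21.7,-50,0,0,0,0]

```text
time: 2.45
tool_pos: [429.7, -125.1, 260.5]
tcp_rot: [180.0, -0.1, 14.2]
ft_force: [0.2, 0.1, 0.3]
finger_gap: 85.5
grip_force: 0.0
```

apply_moves:
  rows:
    - [21.7,-50,0,0,0,0]
    - [21.7,-50,0,0,0,0]
    - [21.7,-50,0,0,0,0]
    - [21.7,-50,0,0,0,0]
    - [21.7,-50,0,0,0,0]

```text
time: 3.08
tool_pos: [472.5, 144.3, 260.4]
tcp_rot: [180.0, -0.1, 14.2]
ft_force: [0.6, -0.7, 0.2]
finger_gap: 85.4
grip_force: 0.0
```

apply_moves:
  rows:
    - [21.7,-50,0,0,0,0]
    - [21.7,-50,0,0,0,0]
    - [0,0,0,0,0,0]
    - [0,0,0,0,0,0]
    - [0,0,0,0,0,0]

```text
time: 3.7
tool_pos: [490.1, 248.9, 260.3]
tcp_rot: [180.0, -0.0, 14.1]
ft_force: [0.1, -0.2, 0.4]
finger_gap: 85.5
grip_force: 0.0
```

```bash
cat >> h.py <<'E'
def hubs(fn=None,cam='wrist'):
    s,im,d=snap(cam,fn);P=cloud(cam,d,s);z=P[...,2]
    m=((z>12)&(z<60)&(d>0)&(P[...,0]>330)&(P[...,0]<700)&(P[...,1]>90)&(P[...,1]<440)).astype(np.uint8)
    n,L,st,c=cv2.connectedComponentsWithStats(m)
    res=[]
    for i in range(1,n):
        if st[i,4]<60: continue
        q=P[L==i]; top=q[q[:,2]>q[:,2].max()-5]; w=q[(q[:,2]>15)&(q[:,2]<27)]
        col=im[L==i].mean(0)
        (cx,cy),r=cv2.minEnclosingCircle(top[:,:2].astype(np.float32))
        rect=cv2.minAreaRect(w[:,:2].astype(np.float32)) if len(w)>5 else None
        ang=None
        if rect:
            b=cv2.boxPoints(rect);e=[b[1]-b[0],b[2]-b[1]];e=max(e,key=np.linalg.norm);ang=np.degrees(np.arctan2(e[1],e[0]))
        print('px',c[i].round(),'n',st[i,4],'top',np.round([cx,cy,r,np.median(top[:,2])],1),'col',col.round(),'wing',None if rect is None else np.round([*rect[0],*rect[1],ang],1))
E
python3 - <<'E'
from h import *
hubs('w1.png')
print([(np.round(r['xyz'],1).tolist(),round(r['confidence'],2)) for r in models.place_of('hub1_mid','wrist')])
E
```

```text
px [373.  98.] n 1002 top [620.9 225.   10.9  51. ] col [157. 162. 165.] wing [621.1 224.8  22.1  46.1 -60.2]
px [258. 187.] n 532 top [501.9 322.3  12.3  50.9] col [161. 165. 161.] wing [508.  316.4  21.1   6.4  46.6]
px [357. 195.] n 816 top [518.6 213.4  10.9  51.1] col [160. 164. 153.] wing [518.3 213.3  22.1  45.8 -65.6]
px [265. 249.] n 715 top [428.1 303.2  10.8  51. ] col [144. 148. 147.] wing [427.9 303.2  22.   45.7 -35.5]
px [355. 272.] n 782 top [428.8 190.   10.8  51.1] col [100.  98.  89.] wing [429.  189.9  22.   46.1 -89.9]
[([431.0, 305.5, 23.4], 0.88)]
```

View pics/w1.png

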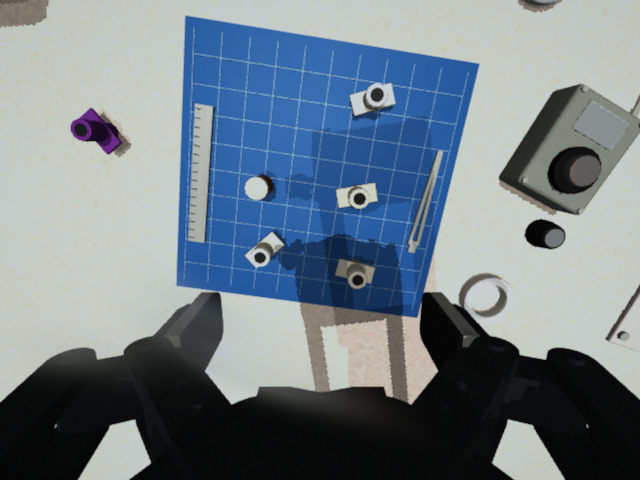

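The wrist view shows four hubs on the mat at (373,98), (357,195), (265,249) and (355,272). The vial is at (258,187), the start button at (578,168), and the purple decoy is off the mat. The measured poses have the expected 22 x 46 mm wings. I'll pick the hub at (429,190) first.

```bash
cat >> h.py <<'E'
def T(yaw,tilt=0): return R.from_euler('z',yaw,degrees=True)*R.from_euler('x',180,degrees=True)*R.from_euler('y',-tilt,degrees=True)
def go(*ts,start=None):
    """ts: (x,y,z,yaw,tilt,maxstep)"""
    s=sense()
    p,o=(np.array(s['tool_pos']),R.from_euler('xyz',s['tcp_rot'],degrees=True)) if start is None else (np.array(start[:3],float),T(*start[3:5]))
    for t in ts:
        ms=t[5] if len(t)>5 else 58
        q=T(t[3],t[4]); d=np.array(t[:3],float)-p; rv=(o.inv()*q).as_rotvec()
        n=max(int(np.ceil(np.linalg.norm(d)/ms)),int(np.ceil(np.degrees(np.linalg.norm(rv))/10.2)),1)
        out=[]
        for k in range(n):
            a=o*R.from_rotvec(rv*k/n); out.append([*np.round(a.inv().apply(d/n),1).tolist(),*np.round(rv/n,4).tolist()])
        print('->',[round(float(v),1) for v in t],'n',n)
        if np.linalg.norm(rv)<.004: print('   all',out[0][:3])
        else:
            for r in out: print('   ',r)
        p=np.array(t[:3],float);o=q
E
python3 - <<'E'
from h import *
go((429,190,110,0,0),(429,190,35,0,0,30))
E
```

```text
-> [429.0, 190.0, 110.0, 0.0, 0.0] n 3
    [-24.6, 14.1, 50.1, -0.0, -0.0002, 0.082]
    [-23.3, 16.0, 50.1, -0.0, -0.0002, 0.082]
    [-21.9, 17.9, 50.1, -0.0, -0.0002, 0.082]
-> [429.0, 190.0, 35.0, 0.0, 0.0, 30.0] n 3
   all [0.0, -0.0, 25.0]
```

apply_moves:
  rows:
    - [-24.6,14.1,50.1,0,0,0.082]
    - [-23.3,16,50.1,0,0,0.082]
    - [-21.9,17.9,50.1,0,0,0.082]
    - [0,0,0,0,0,0]
    - [0,0,25,0,0,0]
  fingers: 60

```text
time: 4.42
tool_pos: [431.8, 191.4, 87.8]
tcp_rot: [-179.9, -0.3, 0.1]
ft_force: [1.1, 0.6, 0.8]
finger_gap: 59.9
grip_force: 0.0
```

apply_moves:
  rows:
    - [0,0,25,0,0,0]
    - [0,0,25,0,0,0]
    - [0,0,0,0,0,0]
    - [0,0,0,0,0,0]
    - [0,0,0,0,0,0]

```text
time: 5.05
tool_pos: [430.5, 191.5, 36.7]
tcp_rot: [-179.9, -0.2, 0.1]
ft_force: [0.4, 0.1, 0.4]
finger_gap: 60.4
grip_force: 0.0
```

apply_moves:
  rows:
    - [0,0,0,0,0,0]
    - [0,0,0,0,0,0]
    - [0,0,0,0,0,0]
    - [0,0,0,0,0,0]
    - [0,0,0,0,0,0]
  fingers: 10
  grip_force: 30

```text
time: 5.68
tool_pos: [429.3, 191.1, 35.2]
tcp_rot: [-180.0, -0.0, 0.1]
ft_force: [-0.6, -1.3, 6.1]
finger_gap: 20.3
grip_force: 29.4
```

```bash
python3 - <<'E'
from h import *
go((429,190,95,0,0,30),(490,-262,300,-5,0,60),start=(429,190,35,0,0))
E
```

```text
-> [429.0, 190.0, 95.0, 0.0, 0.0, 30.0] n 2
   all [0.0, 0.0, -30.0]
-> [490.0, -262.0, 300.0, -5.0, 0.0, 60.0] n 9
    [6.8, 50.2, -22.8, 0.0, -0.0, 0.0097]
    [7.3, 50.2, -22.8, 0.0, -0.0, 0.0097]
    [7.8, 50.1, -22.8, 0.0, -0.0, 0.0097]
    [8.2, 50.0, -22.8, 0.0, -0.0, 0.0097]
    [8.7, 49.9, -22.8, 0.0, -0.0, 0.0097]
    [9.2, 49.8, -22.8, 0.0, -0.0, 0.0097]
    [9.7, 49.7, -22.8, 0.0, -0.0, 0.0097]
    [10.2, 49.6, -22.8, 0.0, -0.0, 0.0097]
    [10.6, 49.5, -22.8, 0.0, -0.0, 0.0097]
```

apply_moves:
  rows:
    - [0,0,-30,0,0,0]
    - [0,0,-30,0,0,0]
    - [7,50,-22.8,0,0,0.01]
    - [7.5,50,-22.8,0,0,0.01]
    - [8,50,-22.8,0,0,0.01]

```text
time: 6.3
tool_pos: [449.9, 39.6, 163.6]
tcp_rot: [-180.0, 0.0, -1.6]
ft_force: [0.4, 0.3, -1.2]
finger_gap: 20.6
grip_force: 29.5
```

apply_moves:
  rows:
    - [8.2,50,-22.8,0,0,0.01]
    - [8.7,50,-22.8,0,0,0.01]
    - [9.2,50,-22.8,0,0,0.01]
    - [9.7,50,-22.8,0,0,0.01]
    - [10.2,50,-22.8,0,0,0.01]

```text
time: 6.92
tool_pos: [483.9, -212.7, 277.4]
tcp_rot: [-180.0, 0.0, -4.5]
ft_force: [1.9, 1.3, 0.4]
finger_gap: 20.5
grip_force: 29.5
```

apply_moves:
  rows:
    - [10.6,50,-22.8,0,0,0]
    - [0,0,0,0,0,0]
    - [0,0,0,0,0,0]
    - [0,0,0,0,0,0]
    - [0,0,0,0,0,0]

```text
time: 7.55
tool_pos: [490.7, -260.6, 299.5]
tcp_rot: [-180.0, 0.0, -4.4]
ft_force: [0.2, 0.3, -0.2]
finger_gap: 20.3
grip_force: 29.6
```

```bash
python3 - <<'E'
from h import *
s,im,d=snap('wrist','w2.png');P=cloud('wrist',d,s);np.savez('w2.npz',P=P,im=im,d=d)
print(s['tool_pos'],s['tcp_rot'],s['ft_force'],s['finger_gap'])
for n in('track','load','seat','bar_mid','bar_grip','bar_end_l','hub1_mid'):
    print(n,[(np.round(r['xyz'],1).tolist(),round(r['confidence'],2)) for r in models.place_of(n,'wrist')][:3])
E
```

```text
[ 490.66917285 -260.63473507  299.50427182] [-1.79972868e+02  3.81161005e-02 -4.39499951e+00] [ 0.21434541  0.28857864 -0.17878023] 20.328508944993413
track [([571.4, -277.9, 77.9], 0.84)]
load [([443.2, -259.8, 127.4], 0.77), ([538.3, 130.3, 3.2], 0.62)]
seat [([568.3, -274.3, 99.6], 0.83)]
bar_mid [([573.3, -275.1, 96.4], 0.73), ([528.7, -20.3, 5.0], 0.72)]
bar_grip [([567.4, -274.2, 137.6], 0.66)]
bar_end_l [([581.7, -186.6, 101.3], 0.73), ([301.1, -354.4, 13.6], 0.73)]
hub1_mid [([570.4, -277.0, 99.3], 0.26)]
```

View pics/w2.png

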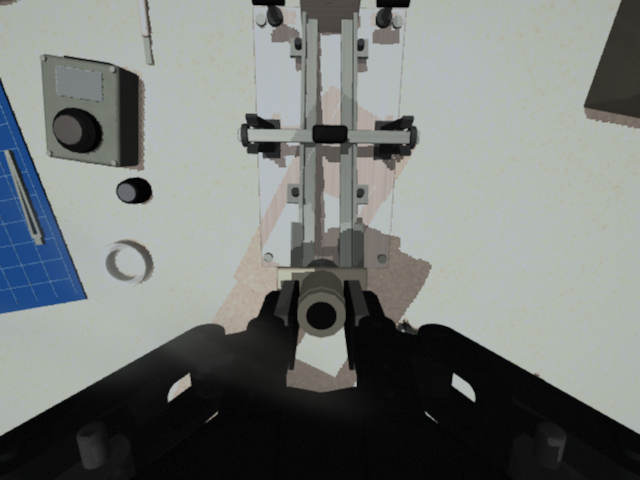

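The hub is held, seen at (321,312). The chute shows with its rails at columns 305–355, the bar and handle at (330,133), and the lips hidden behind the hub.

```bash
python3 - <<'E'
from h import *
f=np.load('w2.npz');P=f['P'];z=P[...,2]
Q=P[(f['d']>0)]
# bar: two long ends at z ~ 100-115 
B=Q[(Q[:,2]>98)&(Q[:,2]<110)&(abs(Q[:,0]-571)<16)&(abs(Q[:,1]+275)<75)&(abs(Q[:,1]+275)>30)]
v=cv2.fitLine(B[:,:2].astype(np.float32),cv2.DIST_HUBER,0,.01,.01).ravel();print('bar dir',np.degrees(np.arctan2(v[1],v[0])),'pt',v[2:],'z',np.median(B[:,2]),len(B))
H=Q[(Q[:,2]>140)&(Q[:,2]<156)&(np.hypot(Q[:,0]-570,Q[:,1]+275)<30)];print('handle',H[:,:2].min(0),H[:,:2].max(0),np.median(H[:,2]),cv2.minAreaRect(H[:,:2].astype(np.float32)))
E_=Q[(Q[:,2]>85)&(Q[:,2]<112)&(abs(Q[:,0]-571)<22)&(abs(Q[:,1]+275)<110)];print('bar extent y',E_[:,1].min(),E_[:,1].max())
h=np.radians(-5);X=np.array([np.cos(h),np.sin(h)]);Y=np.array([-X[1],X[0]])
rel=Q[:,:2]-[571,-275];a=rel@X;b=rel@Y
for x0 in(-90,-70,-50,-30,40,60,80):
    m=(abs(a-x0)<2.5)&(abs(b)<45)&(Q[:,2]>40)
    i=np.argsort(b[m]);bb=b[m][i];zz=Q[m][i,2]-(-np.tan(np.radians(20))*(a[m][i]))
    print(x0,[(k,round(float(np.median(zz[(bb>=k)&(bb<k+3)])),1)) for k in range(-42,42,3) if ((bb>=k)&(bb<k+3)).any()])
E
```

```text
bar dir 85.13914 pt [ 571.1902  -274.96637] z 106.86024546721649 1299
handle [ 563.25646535 -289.22241373] [ 579.18193222 -259.92061573] 151.6599903911904 ((571.293212890625, -274.73944091796875), (29.045501708984375, 13.840194702148438), 84.37647247314453)
bar extent y -361.9250737908846 -187.01473391798746
-90 [(-42, 326.3), (-39, 331.2), (-36, 334.4), (-33, 332.8), (-30, 328.7), (-27, 324.4), (-24, 79.1), (-21, 78.7), (-18, 78.9), (-15, 79.4), (-6, 304.4), (-3, 283.0), (0, 282.9), (3, 282.6), (6, 282.6), (9, 282.6), (12, 282.6), (15, 296.5), (18, 307.2), (21, 79.4), (24, 89.3), (27, 92.7), (30, 96.1), (33, 98.8), (36, 323.7), (39, 326.2)]
-70 [(-42, 356.6), (-39, 353.2), (-36, 344.4), (-33, 339.7), (-30, 334.3), (-27, 331.5), (-24, 369.0), (-21, 368.4), (-18, 366.6), (-15, 324.8), (-12, 322.6), (-9, 312.1), (-6, 307.7), (-3, 359.3), (0, 363.4), (3, 362.6), (6, 362.3), (9, 363.1), (12, 363.5), (15, 349.9), (18, 309.1), (21, 312.1), (24, 323.9), (27, 326.9), (30, 367.3), (33, 368.7), (36, 368.7), (39, 331.4)]
-50 [(-42, 79.0), (-39, 79.4), (-36, 84.2), (-33, 80.0), (-30, 89.1), (-27, 89.6), (-24, 79.3), (-21, 78.9), (-18, 79.3), (-15, 78.9), (12, 79.1), (15, 79.2), (18, 78.7), (21, 78.8), (24, 88.7), (27, 89.8), (30, 79.7), (33, 84.3), (36, 80.1), (39, 79.2)]
-30 [(-30, 89.5), (-27, 89.4), (-24, 78.8), (-21, 78.5), (-18, 79.1), (-15, 79.3), (12, 79.3), (15, 79.2), (18, 79.2), (21, 78.9), (24, 84.2), (27, 89.5)]
40 [(-30, 90.0), (-27, 87.8), (-24, 78.8), (-21, 79.2), (-18, 79.1), (-15, 79.1), (12, 79.1), (15, 79.3), (18, 79.0), (21, 79.2), (24, 83.2), (27, 89.6)]
60 [(-30, 89.6), (-27, 88.9), (-24, 79.0), (-21, 78.8), (-18, 79.2), (-15, 78.3), (12, 79.0), (15, 79.2), (18, 78.9), (21, 78.7), (24, 89.4), (27, 89.6)]
80 [(-30, 89.5), (-27, 88.0), (-24, 78.8), (-21, 78.4), (-18, 78.9), (-15, 77.9), (12, 78.8), (15, 78.7), (18, 79.4), (21, 79.4), (24, 88.9), (27, 89.8)]
```

```bash
cat >> h.py <<'E'
TR=np.array([571.2,-275,79.]);HD=-4.9
Xh=np.array([np.cos(np.radians(HD)),np.sin(np.radians(HD)),0])
Nn=np.sin(np.radians(20))*Xh+np.array([0,0,np.cos(np.radians(20))])
Xs=np.cos(np.radians(20))*Xh-np.array([0,0,np.sin(np.radians(20))])
def tk(x,n): return tuple((TR+x*Xs+n*Nn).tolist())
E
python3 - <<'E'
from h import *
go(tk(-138,75)+(HD,20),tk(-138,19.5)+(HD,20,20),tk(-138,75)+(HD,20,30))
E
```

```text
-> [467.6, -266.1, 196.7, -4.9, 20.0] n 2
    [-11.4, 3.1, 51.7, 0.0007, -0.1746, 0.0037]
    [-2.2, 3.2, 52.9, 0.0007, -0.1746, 0.0037]
-> [448.6, -264.5, 144.5, -4.9, 20.0, 20.0] n 3
   all [0.0, -0.0, 18.5]
-> [467.6, -266.1, 196.7, -4.9, 20.0, 30.0] n 2
   all [-0.0, 0.0, -27.7]
```

apply_moves:
  rows:
    - [-11.4,3.1,51.7,0,-0.1745,0.0037]
    - [-2.2,3.2,52.9,0,-0.1745,0.0037]
    - [0,0,0,0,0,0]
    - [0,0,0,0,0,0]
    - [0,0,18.5,0,0,0]

```text
time: 8.57
tool_pos: [464.4, -267.8, 186.2]
tcp_rot: [179.6, 19.1, -5.1]
ft_force: [-0.2, -0.0, -0.4]
finger_gap: 20.2
grip_force: 29.6
```

apply_moves:
  rows:
    - [0,0,18.5,0,0,0]
    - [0,0,18.5,0,0,0]
    - [0,0,0,0,0,0]
    - [0,0,0,0,0,0]
    - [0,0,0,0,0,0]

```text
time: 9.2
tool_pos: [450.6, -265.4, 147.3]
tcp_rot: [179.8, 19.6, -5.0]
ft_force: [5.4, 1.2, 11.3]
finger_gap: 20.4
grip_force: 43.1
```

```bash
python3 - <<'E'
from h import *
s,im,d=snap('side');P=cloud('side',d)
cv2.imwrite('pics/s2.png',cv2.resize(im[140:260,280:440,::-1],None,fx=4,fy=4))
p=np.array(s['tool_pos'])-TR
print(s['tool_pos'],s['tcp_rot'],s['ft_force'],'x',p@Xs,'n',p@Nn)
E
```

```text
[ 450.61673012 -265.38433515  147.32721593] [179.77402774  19.55911933  -4.95750598] [ 5.35965159  1.20206073 11.3155346 ] x -137.03818178684716 n 22.83448532363973
```

View pics/s2.png

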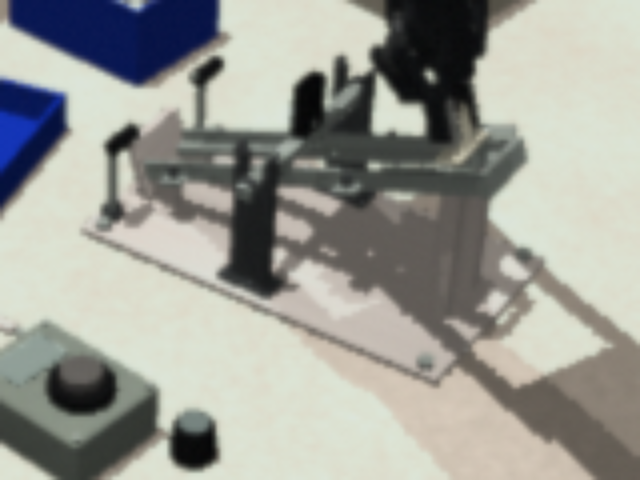

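The chute close-up shows the hub's wings in the lips at about (465,135). There is some contact force, so I'll let it settle and look again.

apply_moves:
  rows:
    - [0,0,0,0,0,0]
    - [0,0,0,0,0,0]
    - [0,0,0,0,0,0]
    - [0,0,0,0,0,0]
    - [0,0,0,0,0,0]

```text
time: 9.88
tool_pos: [450.6, -265.3, 147.3]
tcp_rot: [179.8, 19.6, -5.0]
ft_force: [6.3, 1.5, 12.4]
finger_gap: 20.1
grip_force: 43.1
```

```bash
python3 - <<'E'
from h import *
s=sense()
p=np.array(s['tool_pos'])-TR
print(s['tool_pos'],s['ft_force'],'x',p@Xs,'n',p@Nn,'F n,x',s['ft_force']@Nn,s['ft_force']@Xs)
for c in('scene','side'):
    s,im,d=snap(c);P=cloud(c,d)-TR
    x=P@Xs;n=P@Nn;y=P@np.cross(Nn,Xs)
    m=(d>0)&(abs(x+138)<30)&(abs(y)<30)&(n>-5)&(n<45)
    br=im.astype(int).min(-1)
    print(c,m.sum())
    for lo in range(-2,40,3):
        k=m&(n>=lo)&(n<lo+3)
        if k.sum()>3: print(lo,k.sum(),'x',np.percentile(x[k],[5,95]).round(),'y',np.percentile(y[k],[5,95]).round(),'col',np.median(im[k],0))
    v,u=np.where(m);
    cv2.imwrite('pics/z_%s.png'%c,cv2.resize(im[v.min()-25:v.max()+25,u.min()-30:u.max()+30,::-1],None,fx=7,fy=7,interpolation=cv2.INTER_CUBIC)[:590,:790])
E
```

```text
[ 450.62138408 -265.33753825  147.31072852] [ 6.28635853  1.46333017 12.4368903 ] x -137.0319416389626 n 22.819211008819288 F n,x 13.786307271429203 1.5145333371255567
scene 239
-2 36 x [-146. -111.] y [-20.  28.] col [87.  87.5 82. ]
1 16 x [-136. -110.] y [-19.  28.] col [87.  90.5 85. ]
4 9 x [-130. -119.] y [-8. 27.] col [84. 86. 82.]
7 6 x [-128. -117.] y [-25.  24.] col [71.  75.5 72. ]
10 24 x [-166. -110.] y [-26.  30.] col [83.5 83.  77.5]
13 21 x [-146. -111.] y [-29.  23.] col [88. 88. 80.]
16 30 x [-150. -116.] y [-29.  18.] col [92.5 91.  84.5]
19 8 x [-147. -128.] y [-26.   9.] col [90. 89. 80.]
22 5 x [-133. -129.] y [-21.   5.] col [90. 87. 80.]
28 6 x [-133. -127.] y [-11.  17.] col [80.  78.5 71. ]
31 5 x [-131. -127.] y [-17.  18.] col [74. 74. 73.]
34 7 x [-133. -128.] y [-4. 24.] col [92. 90. 79.]
37 8 x [-133. -126.] y [-18.  17.] col [70.  68.  64.5]
side 228
-2 14 x [-151. -123.] y [-23.  29.] col [81.5 86.  82. ]
1 11 x [-150. -112.] y [-21.  29.] col [69. 74. 70.]
4 12 x [-158. -136.] y [-21.  28.] col [79.5 83.  78.5]
7 15 x [-163. -146.] y [-22.   7.] col [86. 90. 84.]
10 19 x [-167. -133.] y [-27.  24.] col [126. 128. 117.]
13 32 x [-158. -128.] y [-25.  24.] col [138.  137.  121.5]
16 28 x [-163. -139.] y [-29.  20.] col [147.5 150.5 138.5]
19 9 x [-151. -143.] y [-12.  11.] col [136. 134. 117.]
22 7 x [-145. -128.] y [-8. 18.] col [70. 71. 66.]
25 9 x [-149. -144.] y [-9. 19.] col [99. 98. 89.]
28 11 x [-148. -133.] y [-9. 24.] col [67. 68. 65.]
31 14 x [-150. -137.] y [-11.  24.] col [80.5 79.5 72.5]
34 13 x [-149. -135.] y [-9. 27.] col [60. 59. 52.]
37 9 x [-147. -131.] y [-7. 27.] col [38. 40. 38.]
```

View pics/z_side.png

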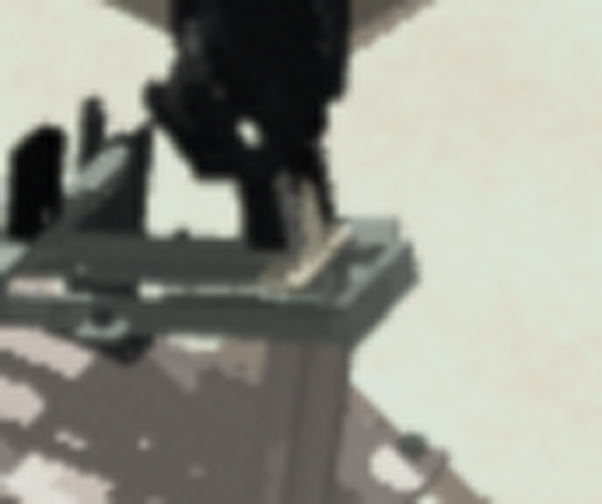

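```bash
python3 - <<'E'
from h import *
for c in('side','scene'):
    s,im,d=snap(c);P=cloud(c,d)-TR
    x=P@Xs;n=P@Nn;y=P@np.cross(Nn,Xs)
    for r in models.cut_out('hub1_mid',c):
        m=np.array(r['pixels'])&(d>0)&(abs(x+138)<40)&(abs(y)<60)
        if m.sum()>5: print(c,'cut',r['confidence'],m.sum())
    b=im.astype(int).min(-1)
    m=(d>0)&(abs(x+138)<30)&(abs(y)<34)&(n>-5)&(n<45)&(b>(112 if c=='side' else 100))
    for q in np.argwhere(m): print(q,b[tuple(q)],'x %.0f y %.0f n %.1f'%(x[tuple(q)],y[tuple(q)],n[tuple(q)]))
E
```

```text
[168 399] 121 x -148 y -14 n 33.9
[169 396] 113 x -148 y 2 n 38.8
[171 396] 113 x -149 y 6 n 34.9
[171 401] 136 x -145 y -25 n 18.8
[171 402] 159 x -145 y -30 n 15.9
[171 403] 164 x -146 y -34 n 14.2
[171 404] 165 x -152 y -29 n 16.7
[171 405] 162 x -159 y -24 n 19.3
[171 406] 162 x -161 y -26 n 18.5
[171 407] 161 x -165 y -25 n 18.9
[171 408] 159 x -163 y -32 n 15.4
[172 396] 116 x -148 y 5 n 31.1
[172 400] 128 x -145 y -20 n 18.2
[172 401] 174 x -146 y -23 n 16.5
[172 402] 156 x -147 y -26 n 14.8
[172 403] 148 x -151 y -26 n 15.3
[172 404] 147 x -153 y -27 n 14.4
[172 405] 149 x -159 y -23 n 16.8
[172 406] 149 x -162 y -23 n 16.8
[172 407] 146 x -165 y -23 n 17.0
[172 408] 143 x -164 y -31 n 13.0
[173 396] 113 x -147 y 5 n 27.7
[173 399] 115 x -145 y -13 n 18.5
[173 400] 156 x -149 y -12 n 18.9
[173 401] 153 x -150 y -16 n 17.0
[173 402] 133 x -146 y -27 n 11.2
[173 403] 141 x -154 y -19 n 15.5
[173 404] 144 x -154 y -25 n 12.4
[173 405] 144 x -157 y -25 n 12.5
[173 406] 144 x -161 y -24 n 13.0
[173 407] 143 x -163 y -26 n 12.2
[173 408] 136 x -166 y -26 n 12.2
[174 399] 149 x -145
[... 1986 characters left out ...]
7.8
[240 217] 109 x -142 y 27 n 3.2
[241 197] 135 x -148 y -31 n 12.6
[241 198] 115 x -146 y -28 n 15.1
[241 215] 101 x -133 y 20 n 15.9
[241 216] 113 x -133 y 23 n 15.7
[241 217] 108 x -141 y 26 n -2.1
[242 198] 103 x -142 y -29 n 15.8
[242 215] 107 x -130 y 20 n 16.4
[242 216] 115 x -128 y 23 n 17.3
[242 217] 110 x -135 y 26 n 2.0
[245 198] 104 x -131 y -30 n 18.1
[247 206] 104 x -129 y -9 n -1.9
[248 206] 122 x -127 y -10 n -4.7
[249 206] 129 x -121 y -11 n 1.0
[249 216] 105 x -112 y 18 n 3.8
[250 206] 128 x -119 y -11 n -0.9
[250 216] 115 x -110 y 17 n 2.2
[251 207] 158 x -114 y -9 n 1.7
[252 207] 155 x -111 y -10 n -0.0
[253 206] 106 x -110 y -13 n -2.2
[253 207] 146 x -108 y -10 n -0.9
```

View pics/z_scene.png

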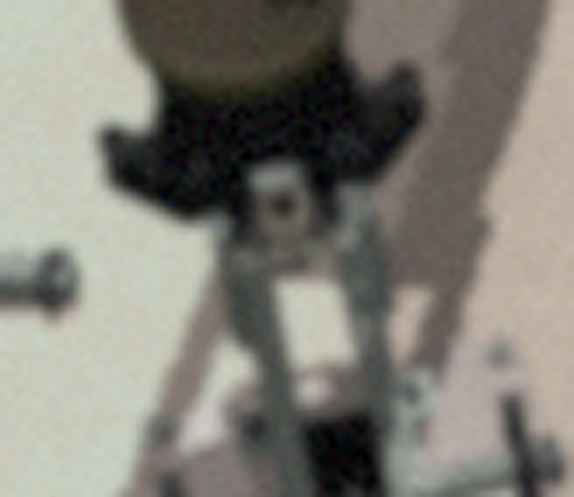

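```bash
python3 - <<'E'
from h import *
s=sense();Y=np.cross(Nn,Xs);F=s['ft_force'];M=s['wrist_torque'];p=np.array(s['tool_pos'])-TR
print('F xyn',F@Xs,F@Y,F@Nn,'M',M@Xs,M@Y,M@Nn,'pos y',p@Y, M)
E
```

```text
F xyn 1.3325656513796018 1.781819776257711 14.572994035558603 M 0.29666957063695415 -0.44473723975750523 0.034316849458218446 pos y -0.6850731837443959 [ 0.25146543 -0.46792678 -0.06921968]
```

apply_moves:
  rows:
    - [0,0,-6,0,0,0]
    - [0,-2.5,0,0,0,0]
    - [0,0,4,0,0,0]
    - [0,0,0,0,0,0]
    - [0,0,0,0,0,0]

```text
time: 10.8
tool_pos: [449.2, -262.2, 145.8]
tcp_rot: [179.9, 20.0, -4.9]
ft_force: [0.0, 0.3, -0.2]
finger_gap: 20.8
grip_force: 41.3
```

```bash
cat >> h.py <<'E'
def st():
    s=sense();Y=np.cross(Nn,Xs);F=s['ft_force'];M=s['wrist_torque'];p=np.array(s['tool_pos'])-TR
    print('x,y,n',np.round([p@Xs,p@Y,p@Nn],1),'F',np.round([F@Xs,F@Y,F@Nn],1),'M',np.round([M@Xs,M@Y,M@Nn],2),'rot',np.round(s['tcp_rot'],1),'gap',s['finger_gap'],s['time'])
E
python3 -c "
from h import *
st()"
```

```text
x,y,n [-138.1    2.3   20.9] F [ 0.1  0.3 -0.2] M [-0.03 -0.2  -0.07] rot [179.9  20.   -4.9] gap 20.82689843587968 10.8
```

apply_moves:
  rows:
    - [0,0,2,0,0,0]
    - [0,0,2,0,0,0]
    - [0,0,0,0,0,0]
    - [0,0,0,0,0,0]
    - [0,0,0,0,0,0]

```text
time: 11.42
tool_pos: [448.3, -262.2, 142.6]
tcp_rot: [179.9, 20.0, -4.9]
ft_force: [0.6, 1.0, -0.4]
finger_gap: 20.3
grip_force: 41.3
```

```bash
python3 - <<'E'
from h import *
st()
s,im,d=snap('side');P=cloud('side',d)-TR
x=P@Xs;n=P@Nn;y=P@np.cross(Nn,Xs)
b=im.astype(int).min(-1)
m=(d>0)&(abs(x+143)<12)&(abs(y)<34)&(n>-5)&(n<45)&(b>112)
for q in np.argwhere(m): print(q,b[tuple(q)],'x %.0f y %.0f n %.1f'%(x[tuple(q)],y[tuple(q)],n[tuple(q)]))
cv2.imwrite('pics/z3.png',cv2.resize(im[140:200,350:430,::-1],None,fx=8,fy=8,interpolation=cv2.INTER_CUBIC))
E
```

```text
x,y,n [-137.9    2.2   17.5] F [ 0.7  1.1 -0.2] M [-0.02 -0.17 -0.01] rot [179.9  20.   -4.9] gap 20.295565726059802 11.425
[164 398] 123 x -142 y -22 n 42.4
[169 399] 125 x -147 y -15 n 30.3
[171 401] 120 x -145 y -25 n 18.6
[171 402] 155 x -144 y -32 n 15.0
[171 403] 163 x -148 y -30 n 16.1
[171 404] 165 x -153 y -28 n 17.2
[172 401] 124 x -141 y -30 n 12.8
[172 402] 144 x -147 y -27 n 14.6
[172 403] 149 x -150 y -27 n 14.5
[172 404] 149 x -150 y -32 n 12.1
[173 396] 116 x -148 y 6 n 28.3
[173 401] 115 x -140 y -31 n 9.0
[173 402] 135 x -145 y -28 n 10.8
[173 403] 144 x -153 y -22 n 14.2
[173 404] 144 x -153 y -27 n 11.6
[174 401] 154 x -149 y -16 n 13.8
[174 402] 132 x -147 y -24 n 9.8
[174 403] 132 x -151 y -23 n 10.1
[175 396] 113 x -147 y 8 n 22.9
[175 397] 114 x -149 y 5 n 21.5
[175 400] 118 x -148 y -11 n 13.0
[175 401] 156 x -147 y -18 n 9.5
[175 402] 125 x -152 y -15 n 11.0
[176 396] 113 x -147 y 8 n 19.8
[176 397] 117 x -150 y 8 n 20.0
[176 398] 116 x -149 y 1 n 16.5
[176 399] 157 x -145 y -9 n 10.7
[176 400] 154 x -145 y -15 n 7.9
[176 401] 117 x -149 y -14 n 8.5
[177 396] 116 x -147 y 10 n 17.7
[177 397] 122 x -151 y 10 n 18.0
[177 398] 130 x -152 y 7 n 16.3
[177 399] 154 x -149 y -2 n 11.5
[177 400] 121 x -149 y -7 n 8.9
[178 396] 129 x -150 y 15 n 17.2
[178 397] 141 x -150 y 11 n 15.0
[178 398] 135 x -150 y 5 n 12.1
[178 399] 115 x -147 y -4 n 7.1
[178 403] 126 x -150 y -21 n -1.5
[179 395] 132 x -145 y 14 n 13.4
[179 396] 154 x -145 y 8 n 10.2
[179 397] 165 x -148 y 9 n 10.8
[179 398] 126 x -148 y 4 n 8.1
[179 402] 129 x -149 y -15 n -2.0
[180 394] 121 x -141 y 13 n 9.6
[180 395] 165 x -148 y 19 n 13.1
[180 396] 168 x -150 y 17 n 12.2
[180 397] 127 x -154 y 18 n 12.6
[181 393] 151 x -142 y 21 n 10.6
[181 394] 164 x -144 y 19 n 9.8
[181 395] 171 x -151 y 25 n 13.1
[181 396] 135 x -152 y 21 n 11.3
[182 392] 121 x -146 y 33 n 14.1
```

View pics/z3.png

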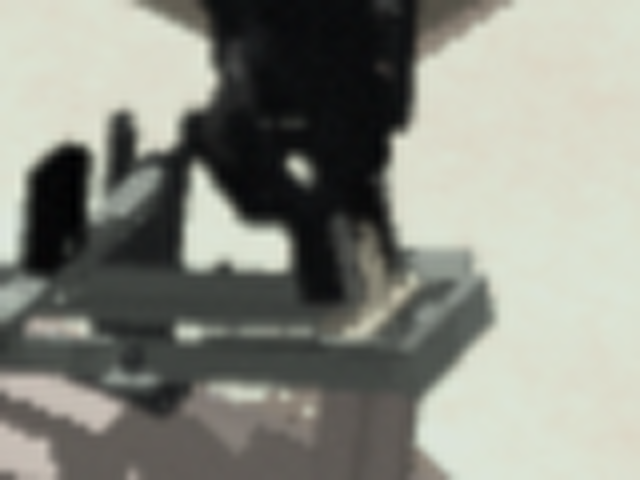

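The wings have now sunk between the walls at (380,310), so the true centre is about 2 mm to +y of my estimate. I'll release here.

apply_moves:
  rows:
    - [0,0,0,0,0,0]
    - [0,0,0,0,0,0]
    - [0,0,-10,0,0,0]
    - [0,0,-30,0,0,0]
    - [0,0,-40,0,0,0]
  fingers: 34

```text
time: 12.1
tool_pos: [475.3, -264.1, 218.4]
tcp_rot: [180.0, 20.1, -4.9]
ft_force: [-0.7, -0.1, 0.5]
finger_gap: 34.1
grip_force: 0.0
```

apply_moves:
  rows:
    - [0,0,-40,0,0,0]
    - [0,0,-40,0,0,0]
    - [0,0,0,0,0,0]
    - [0,0,0,0,0,0]
    - [0,0,0,0,0,0]

```text
time: 12.72
tool_pos: [502.0, -266.4, 291.5]
tcp_rot: [180.0, 20.1, -4.9]
ft_force: [-1.1, -0.8, 0.3]
finger_gap: 34.1
grip_force: 0.0
```

```bash
python3 - <<'E'
from h import *
st()
s,im,d=snap('wrist','w4.png');P=cloud('wrist',d,s)-TR
x=P@Xs;n=P@Nn;y=P@np.cross(Nn,Xs)
np.savez('w4.npz',x=x,y=y,n=n)
m=(d>0)&(x<-8)&(x>-160)&(n>14)&(n<45)&(abs(y)<24)
k,L,stt,c=cv2.connectedComponentsWithStats(m.astype(np.uint8))
for i in range(1,k):
    if stt[i,4]>30: q=L==i;print(c[i].round(),stt[i,4],'x',np.percentile(x[q],[2,98]).round(1),'y',np.percentile(y[q],[2,98]).round(1),'n',np.percentile(n[q],[2,98]).round(1))
# walls per x
for x0 in (-60,-40,40,70,100):
    q=(abs(x-x0)<6)&(d>0)&(n>8.0)&(n<12)&(abs(y)<40);print(x0,'wall y',np.round([y[q&(y<0)].max(),y[q&(y>0)].min()],1))
E
```

```text
x,y,n [-138.2    2.7  175.9] F [-1.  -0.8 -0. ] M [-0.   -0.14 -0.02] rot [180.   20.1  -4.9] gap 34.13588578902597 12.725
[299.  73.] 87 x [-14.8  -8.1] y [17.4 23.6] n [23.2 28. ]
[349.  73.] 89 x [-14.9  -8.2] y [-23.6 -16.9] n [23.3 27.8]
[326. 100.] 512 x [-40.7 -26.4] y [-11.3   8.8] n [30.3 37.3]
-60 wall y [-24.3  25.6]
-40 wall y [-24.2  25.8]
40 wall y [-24.6  25.2]Traceback (most recent call last):
  File "<stdin>", line 12, in <module>
    return umr_maximum(a, axis, None, out, keepdims, initial, where)
ValueError: zero-size array to reduction operation maximum which has no identity
```

View pics/w4.png

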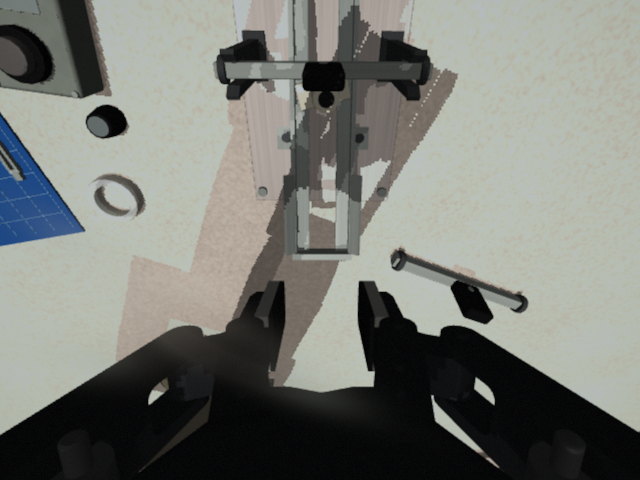

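Hub 1 stands behind the bar at (325,98) with the track clear behind it. The next hub comes after a fresh look over the mat.

```bash
sed -i 's/^TR=.*/TR=np.array([571.3,-273.8,79.]);HD=-4.9/' h.py; python3 - <<'E'
from h import *
go((480,215,240,24.4,0,61))
E
```

```text
-> [480.0, 215.0, 240.0, 24.4, 0.0, 61.0] n 8
    [-5.2, -59.7, 8.7, -0.0112, 0.043, -0.0633]
    [-1.8, -60.0, 7.9, -0.0112, 0.043, -0.0633]
    [1.7, -60.1, 7.3, -0.0112, 0.043, -0.0633]
    [5.2, -60.0, 6.7, -0.0112, 0.043, -0.0633]
    [8.7, -59.6, 6.4, -0.0112, 0.043, -0.0633]
    [12.2, -59.0, 6.1, -0.0112, 0.043, -0.0633]
    [15.7, -58.2, 6.1, -0.0112, 0.043, -0.0633]
    [19.0, -57.2, 6.2, -0.0112, 0.043, -0.0633]
```

apply_moves:
  rows:
    - [-5.2,-59.7,8.7,-0.0112,0.043,-0.0633]
    - [-1.8,-60,7.9,-0.0112,0.043,-0.0633]
    - [1.7,-60.1,7.3,-0.0112,0.043,-0.0633]
    - [5.2,-60,6.7,-0.0112,0.043,-0.0633]
    - [8.7,-59.6,6.4,-0.0112,0.043,-0.0633]
  fingers: 60

```text
time: 13.4
tool_pos: [487.9, 35.9, 259.4]
tcp_rot: [-178.9, 7.4, 13.7]
ft_force: [0.2, -0.3, 0.6]
finger_gap: 59.9
grip_force: 0.0
```

apply_moves:
  rows:
    - [12.2,-59,6.1,-0.0112,0.043,-0.0633]
    - [15.7,-58.2,6.1,-0.0112,0.043,-0.0633]
    - [19,-57.2,6.2,-0.0112,0.043,-0.0633]
    - [0,0,0,0,0,0]
    - [0,0,0,0,0,0]

```text
time: 14.02
tool_pos: [480.0, 214.4, 240.1]
tcp_rot: [179.9, -0.0, 24.5]
ft_force: [0.1, -0.7, 0.5]
finger_gap: 60.0
grip_force: 0.0
```

```bash
python3 - <<'E'
from h import *
hubs()
st()
y=24.4
go((518.6,213.4,110,y,0),(518.6,213.4,33,y,0,26))
go((518.6,213.4,110,y,0,40),(490,-262,270,-4.9,0,61),tk(-138,80)+(HD,20),tk(-138,19)+(HD,20,20),start=(518.6,213.4,33,y,0))
E
```

```text
px [370.  82.] n 1204 top [620.9 224.8  10.8  51.1] col [169. 174. 177.] wing [621.2 224.8  22.2  46.  -60.5]
px [232. 153.] n 675 top [501.6 322.6  12.6  50.8] col [170. 173. 169.] wing [505.2 315.9  22.8   8.8  27. ]
px [336. 182.] n 923 top [518.4 213.4  10.8  51.1] col [177. 183. 173.] wing [518.5 213.4  21.5  45.6 -65.6]
px [229. 223.] n 822 top [427.8 303.5  10.9  51. ] col [158. 162. 162.] wing [428.1 303.2  22.   46.3 -35.4]
x,y,n [-179.4  478.   106.4] F [0.7 0.1 1.3] M [0.04 0.   0.02] rot [179.9  -0.   24.4] gap 59.97441430205545 14.075
-> [518.6, 213.4, 110.0, 24.4, 0.0] n 3
   all [11.5, 5.3, 43.5]
-> [518.6, 213.4, 33.0, 24.4, 0.0, 26.0] n 3
   all [0.0, -0.0, 25.7]
-> [518.6, 213.4, 110.0, 24.4, 0.0, 40.0] n 2
   all [0.0, 0.0, -38.5]
-> [490.0, -262.0, 270.0, -4.9, 0.0, 61.0] n 9
    [-24.7, 46.8, -17.8, 0.0, -0.0, 0.0568]
    [-22.0, 48.1, -17.8, 0.0, -0.0, 0.0568]
    [-19.2, 49.3, -17.8, 0.0, -0.0, 0.0568]
    [-16.4, 50.3, -17.8, 0.0, -0.0, 0.0568]
    [-13.5, 51.2, -17.8, 0.0, -0.0, 0.0568]
    [-10.6, 51.8, -17.8, 0.0, -0.0, 0.0568]
    [-7.6, 52.4, -17.8, 0.0, -0.0, 0.0568]
    [-4.7, 52.7, -17.8, 0.0, -0.0, 0.0568]
    [-1.7, 52.9, -17.8, 0.0, -0.0, 0.0568]
-> [469.4, -265.1, 201.4, -4.9, 20.0] n 2
    [-10.2, 2.4, 34.3, -0.0, -0.1745, 0.0]
    [-4.0, 2.4, 35.6, -0.0, -0.1745, 0.0]
-> [448.6, -263.3, 144.1, -4.9, 20.0, 20.0] n 4
   all [0.0, -0.0, 15.2]
```

apply_moves:
  rows:
    - [11.5,5.3,43.5,0,0,0]
    - [11.5,5.3,43.5,0,0,0]
    - [11.5,5.3,43.5,0,0,0]
    - [0,0,25.7,0,0,0]
    - [0,0,25.7,0,0,0]

```text
time: 14.7
tool_pos: [519.5, 212.0, 57.6]
tcp_rot: [179.9, -0.0, 24.2]
ft_force: [0.2, -0.5, -0.2]
finger_gap: 60.5
grip_force: 0.0
```

apply_moves:
  rows:
    - [0,0,25.7,0,0,0]
    - [0,0,0,0,0,0]
    - [0,0,0,0,0,0]
    - [0,0,0,0,0,0]
    - [0,0,0,0,0,0]

```text
time: 15.32
tool_pos: [520.0, 214.3, 34.5]
tcp_rot: [179.9, -0.2, 24.4]
ft_force: [0.2, -0.3, 0.6]
finger_gap: 59.8
grip_force: 0.0
```

apply_moves:
  rows:
    - [0,0,0,0,0,0]
    - [0,0,0,0,0,0]
    - [0,0,0,0,0,0]
    - [0,0,0,0,0,0]
    - [0,0,0,0,0,0]
  fingers: 10
  grip_force: 50

```text
time: 15.95
tool_pos: [519.4, 214.3, 33.6]
tcp_rot: [179.9, -0.1, 24.4]
ft_force: [0.5, 0.9, 4.7]
finger_gap: 20.0
grip_force: 48.9
```

apply_moves:
  rows:
    - [0,0,-38.5,0,0,0]
    - [0,0,-38.5,0,0,0]
    - [-24.7,46.8,-17.8,0,0,0.0568]
    - [-22,48.1,-17.8,0,0,0.0568]
    - [-19.2,49.3,-17.8,0,0,0.0568]

```text
time: 16.58
tool_pos: [508.7, 54.4, 164.0]
tcp_rot: [179.9, -0.1, 14.6]
ft_force: [0.6, -0.4, 0.0]
finger_gap: 19.9
grip_force: 49.0
```

apply_moves:
  rows:
    - [-16.4,50.3,-17.8,0,0,0.0568]
    - [-13.5,51.2,-17.8,0,0,0.0568]
    - [-10.6,51.8,-17.8,0,0,0.0568]
    - [-7.6,52.4,-17.8,0,0,0.0568]
    - [-4.7,52.7,-17.8,0,0,0.0568]

```text
time: 17.2
tool_pos: [492.8, -209.8, 253.2]
tcp_rot: [180.0, -0.1, -1.7]
ft_force: [0.8, -0.0, -1.2]
finger_gap: 19.8
grip_force: 49.0
```

apply_moves:
  rows:
    - [-1.7,52.9,-17.8,0,0,0.0568]
    - [-10.2,2.4,34.3,0,-0.1745,0]
    - [-4,2.4,35.6,0,-0.1745,0]
    - [0,0,0,0,0,0]
    - [0,0,0,0,0,0]

```text
time: 17.82
tool_pos: [470.4, -264.1, 203.4]
tcp_rot: [179.9, 19.6, -4.9]
ft_force: [1.1, -0.3, 1.3]
finger_gap: 19.7
grip_force: 48.9
```

```bash
python3 - <<'E'
from h import *
st()
s,im,d=snap('wrist');P=cloud('wrist',d,s)
# held hub in tool frame
L=R.from_euler('xyz',s['tcp_rot'],degrees=True).inv().apply((P-s['tool_pos']).reshape(-1,3)).reshape(P.shape)
m=(d>0)&(abs(L[...,0])<14)&(abs(L[...,1])<9)&(L[...,2]<10)&(L[...,2]>-35)
q=L[m];print('held top z',np.percentile(q[:,2],[1,5,20]),len(q))
go(tk(-138,80)+(HD,20),tk(-138,19)+(HD,20,20))
E
```

```text
x,y,n [-137.8    1.    82.2] F [ 0.6 -0.2  1.6] M [ 0.01 -0.23 -0.03] rot [179.9  19.6  -4.9] gap 19.744514599472794 17.825
held top z [-18.55833053 -18.14114361 -17.59408076] 2529
-> [469.4, -265.1, 201.4, -4.9, 20.0] n 1
    [-0.0, 0.6, 4.4, 0.0031, -0.0099, -0.0003]
-> [448.6, -263.3, 144.1, -4.9, 20.0, 20.0] n 4
   all [0.0, -0.0, 15.2]
```

apply_moves:
  rows:
    - [0,0,17.5,0,-0.005,0]
    - [0,0,15.2,0,0,0]
    - [0,0,15.2,0,0,0]
    - [0,0,14.2,0,0,0]
    - [0,0,0,0,0,0]

```text
time: 18.5
tool_pos: [447.5, -262.0, 142.7]
tcp_rot: [-180.0, 20.2, -4.9]
ft_force: [-0.2, 0.4, -0.4]
finger_gap: 19.8
grip_force: 48.9
```

apply_moves:
  rows:
    - [0,0,0,0,0,0]
    - [0,0,0,0,0,0]
    - [0,0,0,0,0,0]
    - [0,0,0,0,0,0]
    - [0,0,0,0,0,0]

```text
time: 19.12
tool_pos: [448.6, -262.4, 144.0]
tcp_rot: [179.9, 20.1, -4.9]
ft_force: [0.7, 0.1, -0.3]
finger_gap: 20.0
grip_force: 48.9
```

```bash
python3 -c "
from h import *
st()"
```

```text
x,y,n [-138.     0.9   18.9] F [ 0.8  0.2 -0.1] M [-0.03 -0.18  0.02] rot [179.9  20.1  -4.9] gap 20.02957746388832 19.125
```

```bash
python3 - <<'E'
from h import *
go((470,235,240,30,0,61),start=tk(-138,109)+(HD,20))
E
```

```text
-> [470.0, 235.0, 240.0, 30.0, 0.0, 61.0] n 9
    [-5.9, -55.4, 0.8, -0.0118, 0.0376, -0.067]
    [-2.2, -55.6, -0.0, -0.0118, 0.0376, -0.067]
    [1.6, -55.7, -0.7, -0.0118, 0.0376, -0.067]
    [5.3, -55.4, -1.2, -0.0118, 0.0376, -0.067]
    [9.1, -54.9, -1.6, -0.0118, 0.0376, -0.067]
    [12.8, -54.2, -1.8, -0.0118, 0.0376, -0.067]
    [16.5, -53.2, -1.9, -0.0118, 0.0376, -0.067]
    [20.1, -51.9, -1.8, -0.0118, 0.0376, -0.067]
    [23.6, -50.4, -1.6, -0.0118, 0.0376, -0.067]
```

apply_moves:
  rows:
    - [0,0,0,0,0,0]
    - [0,0,0,0,0,0]
    - [0,0,-10,0,0,0]
    - [0,0,-30,0,0,0]
    - [0,0,-50,0,0,0]
  fingers: 34

```text
time: 19.75
tool_pos: [478.7, -264.4, 228.3]
tcp_rot: [-180.0, 20.3, -4.9]
ft_force: [-0.0, -0.8, 0.2]
finger_gap: 34.2
grip_force: 0.0
```

Check the chute state from here before moving off.

```bash
cat >> h.py <<'E'
def chute():
    s,im,d=snap('wrist');P=cloud('wrist',d,s)-TR
    x=P@Xs;n=P@Nn;y=P@np.cross(Nn,Xs)
    m=(d>0)&(x<-8)&(x>-165)&(n>14)&(n<45)&(abs(y)<16)
    k,L,stt,c=cv2.connectedComponentsWithStats(m.astype(np.uint8))
    for i in range(1,k):
        if stt[i,4]>30: q=L==i;print(c[i].round(),stt[i,4],'x',np.percentile(x[q],[2,98]).round(1),'y',np.percentile(y[q],[2,98]).round(1),'n',np.percentile(n[q],[2,98]).round(1))
E
python3 -c "
from h import *
st();chute()"
```

```text
x,y,n [-138.5    1.4  108.5] F [-0.  -0.8  0.2] M [-0.02 -0.18 -0.02] rot [-180.    20.3   -4.9] gap 34.154087405106345 19.75
[325. 100.] 2190 x [-62.4 -24.9] y [-11.5   9. ] n [22.1 37.9]
```

apply_moves:
  rows:
    - [-5.9,-55.4,0.8,-0.0118,0.0376,-0.067]
    - [-2.2,-55.6,0,-0.0118,0.0376,-0.067]
    - [1.6,-55.7,-0.7,-0.0118,0.0376,-0.067]
    - [5.3,-55.4,-1.2,-0.0118,0.0376,-0.067]
    - [9.1,-54.9,-1.6,-0.0118,0.0376,-0.067]
  fingers: 60

```text
time: 20.42
tool_pos: [474.1, 15.2, 235.6]
tcp_rot: [-178.5, 8.8, 14.9]
ft_force: [0.6, 0.1, 0.5]
finger_gap: 60.0
grip_force: 0.0
```

apply_moves:
  rows:
    - [12.8,-54.2,-1.8,-0.0118,0.0376,-0.067]
    - [16.5,-53.2,-1.9,-0.0118,0.0376,-0.067]
    - [20.1,-51.9,-1.8,-0.0118,0.0376,-0.067]
    - [23.6,-50.4,-1.6,-0.0118,0.0376,-0.067]
    - [0,0,0,0,0,0]

```text
time: 21.05
tool_pos: [469.0, 239.8, 240.5]
tcp_rot: [-179.9, -0.0, 30.4]
ft_force: [-0.9, -0.3, 0.7]
finger_gap: 59.8
grip_force: 0.0
```

```bash
python3 - <<'E'
from h import *
st();hubs()
y=54.5;c=(428,303.3)
go((*c,110,y,0),(*c,33,y,0,26))
go((*c,110,y,0,40),(480,-240,270,-4.9,0,61),tk(-138,80)+(HD,20),start=(*c,33,y,0))
E
```

```text
x,y,n [-192.2  503.   101.9] F [-1.1 -0.4  0.4] M [-0.   -0.03  0.  ] rot [-179.9   -0.    30.4] gap 59.791787191793055 21.05
px [411.  92.] n 1181 top [620.9 224.9  11.1  51. ] col [162. 166. 169.] wing [621.2 224.9  22.2  46.3 -60.8]
px [267. 147.] n 601 top [501.8 322.6  12.2  51. ] col [186. 191. 190.] wing [505.  315.6  22.4   7.9  25. ]
px [253. 217.] n 841 top [428.  303.5  10.9  51.1] col [165. 169. 169.] wing [427.9 303.6  21.9  46.1 -35.6]
-> [428.0, 303.3, 110.0, 54.5, 0.0] n 3
    [-0.9, -25.8, 43.4, -0.0002, 0.0004, -0.1411]
    [2.7, -25.7, 43.4, -0.0002, 0.0004, -0.1411]
    [6.3, -25.0, 43.4, -0.0002, 0.0004, -0.1411]
-> [428.0, 303.3, 33.0, 54.5, 0.0, 26.0] n 3
   all [0.0, -0.0, 25.7]
-> [428.0, 303.3, 110.0, 54.5, 0.0, 40.0] n 2
   all [0.0, 0.0, -38.5]
-> [480.0, -240.0, 270.0, -4.9, 0.0, 61.0] n 10
    [-41.2, 35.8, -16.0, 0.0, -0.0, 0.1037]
    [-37.3, 39.9, -16.0, 0.0, -0.0, 0.1037]
    [-33.0, 43.5, -16.0, 0.0, -0.0, 0.1037]
    [-28.3, 46.7, -16.0, 0.0, -0.0, 0.1037]
    [-23.3, 49.4, -16.0, 0.0, -0.0, 0.1037]
    [-18.1, 51.5, -16.0, 0.0, -0.0, 0.1037]
    [-12.6, 53.1, -16.0, 0.0, -0.0, 0.1037]
    [-7.1, 54.1, -16.0, 0.0, -0.0, 0.1037]
    [-1.4, 54.6, -16.0, 0.0, -0.0, 0.1037]
    [4.2, 54.4, -16.0, 0.0, -0.0, 0.1037]
-> [469.4, -265.1, 201.4, -4.9, 20.0] n 2
    [-4.2, 12.9, 34.3, -0.0, -0.1745, 0.0]
    [1.8, 12.9, 34.5, -0.0, -0.1745, 0.0]
```

apply_moves:
  rows:
    - [-0.9,-25.8,43.4,0,0,-0.1411]
    - [2.7,-25.7,43.4,0,0,-0.1411]
    - [6.3,-25,43.4,0,0,-0.1411]
    - [0,0,25.7,0,0,0]
    - [0,0,25.7,0,0,0]

```text
time: 21.72
tool_pos: [428.7, 300.5, 57.0]
tcp_rot: [-179.9, 0.1, 54.2]
ft_force: [-0.1, -0.9, 0.6]
finger_gap: 60.0
grip_force: 0.0
```

apply_moves:
  rows:
    - [0,0,25.7,0,0,0]
    - [0,0,0,0,0,0]
    - [0,0,0,0,0,0]
    - [0,0,0,0,0,0]
    - [0,0,0,0,0,0]

```text
time: 22.35
tool_pos: [429.1, 302.0, 33.3]
tcp_rot: [-180.0, -0.0, 54.3]
ft_force: [0.2, 0.3, -0.3]
finger_gap: 59.8
grip_force: 0.0
```

apply_moves:
  rows:
    - [0,0,0,0,0,0]
    - [0,0,0,0,0,0]
    - [0,0,0,0,0,0]
    - [0,0,0,0,0,0]
    - [0,0,0,0,0,0]
  fingers: 10
  grip_force: 50

```text
time: 22.98
tool_pos: [428.4, 301.8, 32.4]
tcp_rot: [-179.9, 0.1, 54.3]
ft_force: [-1.4, 0.1, 3.0]
finger_gap: 19.5
grip_force: 48.8
```

apply_moves:
  rows:
    - [0,0,-38.5,0,0,0]
    - [0,0,-38.5,0,0,0]
    - [-41.2,35.8,-16,0,0,0.1037]
    - [-37.3,39.9,-16,0,0,0.1037]
    - [-33,43.5,-16,0,0,0.1037]

```text
time: 23.6
tool_pos: [443.3, 137.1, 157.5]
tcp_rot: [-180.0, 0.1, 36.3]
ft_force: [0.6, -0.3, 0.6]
finger_gap: 20.3
grip_force: 48.9
```

apply_moves:
  rows:
    - [-28.3,46.7,-16,0,0,0.1037]
    - [-23.3,49.4,-16,0,0,0.1037]
    - [-18.1,51.5,-16,0,0,0.1037]
    - [-12.6,53.1,-16,0,0,0.1037]
    - [-7.1,54.1,-16,0,0,0.1037]

```text
time: 24.22
tool_pos: [468.4, -135.0, 237.6]
tcp_rot: [180.0, 0.1, 6.6]
ft_force: [0.8, 0.8, -0.4]
finger_gap: 19.9
grip_force: 48.9
```

apply_moves:
  rows:
    - [-1.4,54.6,-16,0,0,0.1037]
    - [4.2,54.4,-16,0,0,0.1037]
    - [-4.2,12.9,34.3,0,-0.1745,0]
    - [1.8,12.9,34.5,0,-0.1745,0]
    - [0,0,0,0,0,0]

```text
time: 24.85
tool_pos: [464.5, -265.0, 188.6]
tcp_rot: [-179.5, 21.3, -4.9]
ft_force: [-0.5, 0.7, -1.7]
finger_gap: 19.9
grip_force: 48.9
```

apply_moves:
  rows:
    - [0,0,0,0,0,0]
    - [0,0,0,0,0,0]
    - [0,0,0,0,0,0]
    - [0,0,0,0,0,0]
    - [0,0,0,0,0,0]

```text
time: 25.48
tool_pos: [468.1, -266.9, 201.8]
tcp_rot: [179.9, 20.0, -5.2]
ft_force: [0.4, 0.0, 0.5]
finger_gap: 19.6
grip_force: 48.9
```

```bash
cat >> h.py <<'E'
def held():
    s,im,d=snap('wrist');P=cloud('wrist',d,s)
    L=R.from_euler('xyz',s['tcp_rot'],degrees=True).inv().apply((P-s['tool_pos']).reshape(-1,3)).reshape(P.shape)
    m=(d>0)&(abs(L[...,0])<14)&(abs(L[...,1])<9)&(L[...,2]<10)&(L[...,2]>-35)
    q=L[m];print('held top z',np.percentile(q[:,2],[1,5,20]),len(q))
E
python3 - <<'E'
from h import *
st();held()
go(tuple(np.array(tk(-138,80))+1*np.cross(Nn,Xs))+(HD,20))
E
```

```text
x,y,n [-139.2   -2.    80. ] F [0.2 0.  0.6] M [ 0.01 -0.21  0.01] rot [179.9  20.   -5.2] gap 19.58099403140005 25.475
held top z [-20.03513414 -19.67849574 -19.09406889] 2697
-> [469.4, -264.1, 201.4, -4.9, 20.0] n 1
    [1.2, -3.0, -0.4, -0.0003, 0.0009, -0.0041]
```

apply_moves:
  rows:
    - [1.2,-3,0,0,0,-0.004]
    - [0,0,20,0,0,0]
    - [0,0,20,0,0,0]
    - [0,0,15,0,0,0]
    - [0,0,8,0,0,0]

```text
time: 26.15
tool_pos: [447.3, -261.9, 140.3]
tcp_rot: [-179.9, 20.2, -4.9]
ft_force: [1.5, -0.5, 3.8]
finger_gap: 19.8
grip_force: 49.5
```

apply_moves:
  rows:
    - [0,0,0,0,0,0]
    - [0,0,0,0,0,0]
    - [0,0,0,0,0,0]
    - [0,0,0,0,0,0]
    - [0,0,0,0,0,0]

```text
time: 26.78
tool_pos: [447.9, -262.1, 141.4]
tcp_rot: [-180.0, 20.1, -4.9]
ft_force: [0.2, -0.5, -0.4]
finger_gap: 20.1
grip_force: 49.5
```

```bash
python3 - <<'E'
from h import *
st()
go((550,215,240,30,0,61),start=tk(-138,107)+(HD,20))
E
```

```text
x,y,n [-137.8    1.1   16.2] F [ 0.4 -0.5 -0.2] M [-0.01 -0.21  0.07] rot [-180.    20.1   -4.9] gap 20.055671926221414 26.775
-> [550.0, 215.0, 240.0, 30.0, 0.0, 61.0] n 8
    [3.0, -60.6, -2.8, -0.0133, 0.0423, -0.0754]
    [7.7, -60.2, -3.4, -0.0133, 0.0423, -0.0754]
    [12.3, -59.4, -3.8, -0.0133, 0.0423, -0.0754]
    [16.9, -58.3, -4.0, -0.0133, 0.0423, -0.0754]
    [21.4, -56.8, -3.9, -0.0133, 0.0423, -0.0754]
    [25.8, -54.9, -3.7, -0.0133, 0.0423, -0.0754]
    [30.0, -52.8, -3.2, -0.0133, 0.0423, -0.0754]
    [34.0, -50.3, -2.5, -0.0133, 0.0423, -0.0754]
```

apply_moves:
  rows:
    - [0,0,0,0,0,0]
    - [0,0,0,0,0,0]
    - [0,0,-10,0,0,0]
    - [0,0,-30,0,0,0]
    - [0,0,-50,0,0,0]
  fingers: 34

```text
time: 27.4
tool_pos: [477.9, -264.3, 225.6]
tcp_rot: [-179.9, 20.3, -4.9]
ft_force: [1.3, -0.8, 0.2]
finger_gap: 33.7
grip_force: 0.0
```

```bash
python3 -c "
from h import *
st();chute()"
```

```text
x,y,n [-138.4    1.5  105.7] F [ 1.2 -0.7  0.7] M [-0.04 -0.19  0.01] rot [-179.9   20.3   -4.9] gap 33.745860150440265 27.4
[324. 117.] 3368 x [-84.3 -25.1] y [-11.1   9.4] n [19.9 37.8]
```

apply_moves:
  rows:
    - [3,-60.6,-2.8,-0.0133,0.0423,-0.0754]
    - [7.7,-60.2,-3.4,-0.0133,0.0423,-0.0754]
    - [12.3,-59.4,-3.8,-0.0133,0.0423,-0.0754]
    - [16.9,-58.3,-4,-0.0133,0.0423,-0.0754]
    - [21.4,-56.8,-3.9,-0.0133,0.0423,-0.0754]
  fingers: 60

```text
time: 28.08
tool_pos: [523.6, 37.8, 235.2]
tcp_rot: [-178.5, 7.4, 17.3]
ft_force: [0.9, -0.2, 0.5]
finger_gap: 59.9
grip_force: 0.0
```

apply_moves:
  rows:
    - [25.8,-54.9,-3.7,-0.0133,0.0423,-0.0754]
    - [30,-52.8,-3.2,-0.0133,0.0423,-0.0754]
    - [34,-50.3,-2.5,-0.0133,0.0423,-0.0754]
    - [0,0,0,0,0,0]
    - [0,0,0,0,0,0]

```text
time: 28.7
tool_pos: [550.0, 216.1, 239.7]
tcp_rot: [-179.9, 0.1, 30.0]
ft_force: [0.0, -0.8, -1.0]
finger_gap: 59.7
grip_force: 0.0
```

```bash
python3 - <<'E'
from h import *
st();hubs()
y=29.5;c=(621,225)
go((*c,110,y,0),(*c,33,y,0,26))
go((*c,110,y,0,40),(490,-240,270,-4.9,0,61),tk(-138,80)+(HD,20),start=(*c,33,y,0))
E
```

```text
x,y,n [-114.2  486.3  129.4] F [ 0.4 -0.8 -0.9] M [ 0.   -0.01 -0.03] rot [-1.799e+02  1.000e-01  3.000e+01] gap 59.71019842110205 28.7
px [348. 151.] n 952 top [621.2 225.   10.8  51.1] col [189. 193. 188.] wing [621.5 224.5  21.4  45.1 -59.9]
px [211. 205.] n 691 top [502.  322.4  12.6  50.9] col [162. 161. 155.] wing [508.3 318.5  22.9   8.9  56.8]
-> [621.0, 225.0, 110.0, 29.5, 0.0] n 3
    [22.1, 9.1, 43.1, -0.0004, 0.0004, 0.0027]
    [22.1, 9.0, 43.1, -0.0004, 0.0004, 0.0027]
    [22.1, 8.9, 43.2, -0.0004, 0.0004, 0.0027]
-> [621.0, 225.0, 33.0, 29.5, 0.0, 26.0] n 3
   all [0.0, -0.0, 25.7]
-> [621.0, 225.0, 110.0, 29.5, 0.0, 40.0] n 2
   all [-0.0, 0.0, -38.5]
-> [490.0, -240.0, 270.0, -4.9, 0.0, 61.0] n 9
    [-38.1, 37.8, -17.8, 0.0, -0.0, 0.0667]
    [-35.5, 40.3, -17.8, 0.0, -0.0, 0.0667]
    [-32.7, 42.5, -17.8, 0.0, -0.0, 0.0667]
    [-29.8, 44.6, -17.8, 0.0, -0.0, 0.0667]
    [-26.8, 46.5, -17.8, 0.0, -0.0, 0.0667]
    [-23.6, 48.2, -17.8, 0.0, -0.0, 0.0667]
    [-20.4, 49.7, -17.8, 0.0, -0.0, 0.0667]
    [-17.0, 50.9, -17.8, 0.0, -0.0, 0.0667]
    [-13.6, 51.9, -17.8, 0.0, -0.0, 0.0667]
-> [469.4, -265.1, 201.4, -4.9, 20.0] n 2
    [-9.2, 13.4, 34.3, -0.0, -0.1745, 0.0]
    [-3.1, 13.4, 35.4, -0.0, -0.1745, 0.0]
```

apply_moves:
  rows:
    - [22.1,9,43.1,0,0,0.0027]
    - [22.1,9,43.1,0,0,0.0027]
    - [22.1,9,43.2,0,0,0.0027]
    - [0,0,25.7,0,0,0]
    - [0,0,25.7,0,0,0]

```text
time: 29.38
tool_pos: [621.0, 223.6, 56.8]
tcp_rot: [-179.9, 0.1, 29.4]
ft_force: [0.3, -0.2, -0.0]
finger_gap: 60.2
grip_force: 0.0
```

apply_moves:
  rows:
    - [0,0,25.7,0,0,0]
    - [0,0,0,0,0,0]
    - [0,0,0,0,0,0]
    - [0,0,0,0,0,0]
    - [0,0,0,0,0,0]

```text
time: 30.0
tool_pos: [621.5, 226.0, 34.0]
tcp_rot: [-179.9, -0.1, 29.5]
ft_force: [0.8, 0.9, -0.5]
finger_gap: 60.2
grip_force: 0.0
```

apply_moves:
  rows:
    - [0,0,0,0,0,0]
    - [0,0,0,0,0,0]
    - [0,0,0,0,0,0]
    - [0,0,0,0,0,0]
    - [0,0,0,0,0,0]
  fingers: 10
  grip_force: 50

```text
time: 30.62
tool_pos: [620.8, 225.9, 32.9]
tcp_rot: [-179.9, 0.0, 29.5]
ft_force: [-1.1, 0.8, 2.9]
finger_gap: 20.1
grip_force: 48.9
```

apply_moves:
  rows:
    - [0,0,-38.5,0,0,0]
    - [0,0,-38.5,0,0,0]
    - [-38.1,37.8,-17.8,0,0,0.0667]
    - [-35.5,40.3,-17.8,0,0,0.0667]
    - [-32.7,42.5,-17.8,0,0,0.0667]

```text
time: 31.25
tool_pos: [576.5, 69.3, 163.1]
tcp_rot: [-179.9, 0.1, 18.0]
ft_force: [0.3, -0.9, -0.3]
finger_gap: 19.6
grip_force: 49.0
```

apply_moves:
  rows:
    - [-29.8,44.6,-17.8,0,0,0.0667]
    - [-26.8,46.5,-17.8,0,0,0.0667]
    - [-23.6,48.2,-17.8,0,0,0.0667]
    - [-20.4,49.7,-17.8,0,0,0.0667]
    - [-17,50.9,-17.8,0,0,0.0667]

```text
time: 31.88
tool_pos: [504.1, -189.3, 252.2]
tcp_rot: [-179.9, 0.1, -1.2]
ft_force: [0.8, -1.2, -0.5]
finger_gap: 20.0
grip_force: 49.0
```

apply_moves:
  rows:
    - [-13.6,51.9,-17.8,0,0,0.0667]
    - [-9.2,13.4,34.3,0,-0.1745,0]
    - [-3.1,13.4,35.4,0,-0.1745,0]
    - [0,0,0,0,0,0]
    - [0,0,0,0,0,0]

```text
time: 32.5
tool_pos: [470.3, -264.4, 201.6]
tcp_rot: [-180.0, 20.0, -4.8]
ft_force: [0.4, -0.1, 1.7]
finger_gap: 19.8
grip_force: 49.1
```

apply_moves:
  rows:
    - [0,0,0,0,0,0]
    - [0,0,0,0,0,0]
    - [0,0,0,0,0,0]
    - [0,0,0,0,0,0]
    - [0,0,0,0,0,0]

```text
time: 33.12
tool_pos: [469.8, -264.5, 201.2]
tcp_rot: [-180.0, 20.1, -4.8]
ft_force: [-0.2, -0.4, -0.1]
finger_gap: 19.8
grip_force: 49.1
```

```bash
python3 - <<'E'
from h import *
st();held()
go(tuple(np.array(tk(-138,80))+1*np.cross(Nn,Xs))+(HD,20))
E
```

```text
x,y,n [-137.6    0.6   79.9] F [-0.1 -0.4 -0.2] M [ 0.03 -0.21 -0.01] rot [-180.    20.1   -4.8] gap 19.839685507174973 33.125
held top z [-19.4348959  -19.00876572 -18.43387744] 2616
-> [469.4, -264.1, 201.4, -4.9, 20.0] n 1
   all [-0.5, -0.4, -0.2]
```

apply_moves:
  rows:
    - [0,-0.4,0,0,0,0]
    - [0,0,20,0,0,0]
    - [0,0,20,0,0,0]
    - [0,0,15,0,0,0]
    - [0,0,7.5,0,0,0]

```text
time: 33.8
tool_pos: [447.8, -262.0, 141.4]
tcp_rot: [-179.9, 20.2, -4.8]
ft_force: [-0.3, 0.5, -0.4]
finger_gap: 20.0
grip_force: 49.1
```

apply_moves:
  rows:
    - [0,0,0,0,0,0]
    - [0,0,0,0,0,0]
    - [0,0,0,0,0,0]
    - [0,0,0,0,0,0]
    - [0,0,0,0,0,0]

```text
time: 34.42
tool_pos: [448.6, -262.3, 142.5]
tcp_rot: [-180.0, 20.1, -4.8]
ft_force: [-0.1, -0.2, 0.3]
finger_gap: 19.9
grip_force: 49.1
```

apply_moves:
  rows:
    - [0,0,0,0,0,0]
    - [0,0,0,0,0,0]
    - [0,0,-10,0,0,0]
    - [0,0,-30,0,0,0]
    - [0,0,-60,0,0,0]
  fingers: 34

```text
time: 35.05
tool_pos: [481.5, -264.5, 235.4]
tcp_rot: [-179.8, 20.4, -4.8]
ft_force: [1.6, -0.9, 0.3]
finger_gap: 34.0
grip_force: 0.0
```

apply_moves:
  rows:
    - [0,0,-50,0,0,0]
    - [0,0,0,0,0,0]
    - [0,0,0,0,0,0]
    - [0,0,0,0,0,0]
    - [0,0,0,0,0,0]

```text
time: 35.67
tool_pos: [499.1, -266.5, 281.9]
tcp_rot: [-179.9, 20.2, -4.8]
ft_force: [0.1, -1.2, -0.0]
finger_gap: 34.0
grip_force: 0.0
```

```bash
python3 - <<'E'
from h import *
st();chute()
s,im,d=snap('wrist','w8.png');P=cloud('wrist',d,s)
Q=P[d>0]
B=Q[(Q[:,2]>100)&(Q[:,2]<110)&(abs(Q[:,0]-571)<16)&(abs(Q[:,1]+275)<70)&(abs(Q[:,1]+275)>25)]
v=cv2.fitLine(B[:,:2].astype(np.float32),cv2.DIST_HUBER,0,.01,.01).ravel();print('bar',np.degrees(np.arctan2(v[1],v[0])),v[2:],np.median(B[:,2]))
H=Q[(Q[:,2]>146)&(Q[:,2]<156)&(np.hypot(Q[:,0]-570,Q[:,1]+275)<30)];print(np.median(H[:,2]),cv2.minAreaRect(H[:,:2].astype(np.float32)))
for n in('bar_grip','bar_mid','seat'): print(n,[(np.round(r['xyz'],1).tolist(),round(r['confidence'],2)) for r in models.place_of(n,'wrist')][:2])
E
```

```text
x,y,n [-137.6    1.1  165.8] F [ 0.1 -1.1  0. ] M [-0.03 -0.15  0.  ] rot [-179.9   20.2   -4.8] gap 34.048248831221 35.675
[323. 141.] 2598 x [-105.6  -26.6] y [-11.1   9.4] n [19.4 37.6]
bar 85.05776 [ 571.7551  -275.00165] 106.78205493316676
151.5144355448602 ((572.0753784179688, -274.6802673339844), (29.736127853393555, 13.907588005065918), 85.47551727294922)
bar_grip [([567.6, -271.9, 136.3], 0.82), ([244.0, -467.1, 66.7], 0.78)]
bar_mid [([248.5, -464.4, 16.2], 0.82), ([567.5, -275.4, 99.0], 0.61)]
seat [([570.0, -276.4, 97.2], 0.88)]
```

View pics/w8.png

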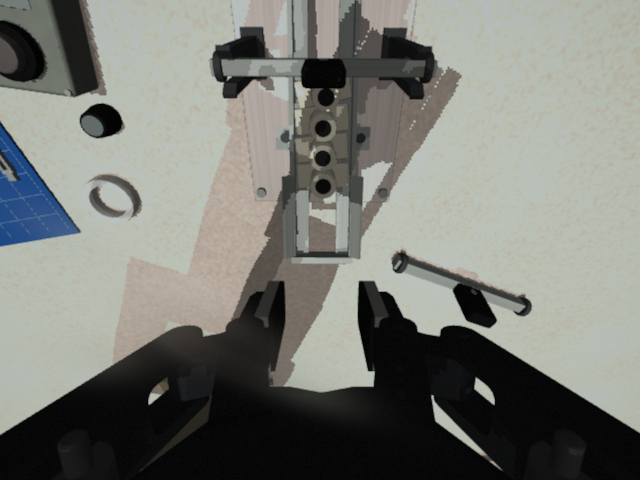

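All four hubs, at (325,97), (323,128), (322,158) and (323,186), wait upright behind the bar. Next I'll grip its handle at (323,72).

```bash
python3 - <<'E'
from h import *
go((571.8,-274.3,210,-4.9,0),(571.8,-274.3,118,-4.9,0,24))
E
```

```text
-> [571.8, -274.3, 210.0, -4.9, 0.0] n 2
    [46.6, 0.8, 21.8, -0.0003, 0.1756, 0.0005]
    [42.1, 0.7, 29.6, -0.0003, 0.1756, 0.0005]
-> [571.8, -274.3, 118.0, -4.9, 0.0, 24.0] n 4
   all [0.0, -0.0, 23.0]
```

apply_moves:
  rows:
    - [46.6,0.8,21.8,0,0.1756,0]
    - [42.1,0.7,29.6,0,0.1756,0]
    - [0,0,0,0,0,0]
    - [0,0,0,0,0,0]
    - [0,0,0,0,0,0]
  fingers: 50

```text
time: 36.55
tool_pos: [572.8, -274.9, 212.9]
tcp_rot: [180.0, -0.1, -4.8]
ft_force: [-0.2, -0.2, -1.1]
finger_gap: 50.1
grip_force: 0.0
```

```bash
python3 - <<'E'
from h import *
s=sense();print(s['tool_pos'],s['tcp_rot'])
go((571.8,-274.3,118,-4.9,0,19))
s,im,d=snap('wrist');P=cloud('wrist',d,s);Q=P[d>0]
H=Q[(Q[:,2]>146)&(Q[:,2]<156)&(np.hypot(Q[:,0]-570,Q[:,1]+275)<30)];print(len(H),cv2.minAreaRect(H[:,:2].astype(np.float32)))
E
```

```text
[ 572.79192337 -274.89315532  212.85936576] [ 1.79955779e+02 -6.16485282e-02 -4.82807939e+00]
-> [571.8, -274.3, 118.0, -4.9, 0.0, 19.0] n 5
   all [-0.2, -0.1, 19.0]
954 ((572.5975952148438, -274.5192565917969), (29.033811569213867, 14.260350227355957), 85.19640350341797)
```

apply_moves:
  rows:
    - [0,-0.1,19,0,0,0]
    - [0,-0.1,19,0,0,0]
    - [0,-0.1,19,0,0,0]
    - [0,0,19,0,0,0]
    - [0,0,18,0,0,0]

```text
time: 37.22
tool_pos: [571.7, -273.8, 114.4]
tcp_rot: [-179.9, 0.0, -4.8]
ft_force: [-0.1, 0.3, -0.1]
finger_gap: 50.0
grip_force: 0.0
```

apply_moves:
  rows:
    - [0,0,0,0,0,0]
    - [0,0,0,0,0,0]
    - [0,0,0,0,0,0]
    - [0,0,0,0,0,0]
    - [0,0,0,0,0,0]

```text
time: 37.85
tool_pos: [572.3, -274.1, 116.7]
tcp_rot: [-180.0, -0.1, -4.8]
ft_force: [0.1, 0.3, -0.0]
finger_gap: 49.9
grip_force: 0.0
```

apply_moves:
  rows:
    - [0,0,0,0,0,0]
    - [0,0,0,0,0,0]
    - [0,0,0,0,0,0]
    - [0,0,0,0,0,0]
    - [0,0,0,0,0,0]
  fingers: 15
  grip_force: 60

```text
time: 38.48
tool_pos: [572.3, -274.1, 116.6]
tcp_rot: [-180.0, -0.1, -4.8]
ft_force: [-0.2, 1.0, 3.3]
finger_gap: 29.2
grip_force: 59.4
```

```bash
python3 -c "
from h import *
st();s=sense();print(s['tool_pos'],s['tcp_rot'],s['ft_force'],s['wrist_torque'])"
```

```text
x,y,n [-11.9  -0.2  35.6] F [-1.4  1.   3. ] M [0.06 0.02 0.  ] rot [-1.8e+02 -1.0e-01 -4.8e+00] gap 29.215064986373072 38.475
[ 572.27065307 -274.05123133  116.5551527 ] [-1.79975428e+02 -5.35752661e-02 -4.84420586e+00] [-0.22612526  1.03455214  3.27746569] [ 0.05901599  0.01718713 -0.01947148]
```

apply_moves:
  rows:
    - [0,0,-6,0,0,0]
    - [0,0,-10,0,0,0]
    - [0,0,-12,0,0,0]
    - [0,0,-12,0,0,0]
    - [0,0,-12,0,0,0]

```text
time: 39.1
tool_pos: [572.1, -274.1, 169.4]
tcp_rot: [-180.0, -0.1, -4.8]
ft_force: [0.7, -0.5, -2.3]
finger_gap: 29.5
grip_force: 59.3
```

apply_moves:
  rows:
    - [0,0,-14,0,0,0]
    - [0,0,-14,0,0,0]
    - [0,0,-12,0,0,0]
    - [0,0,-8,0,0,0]
    - [0,0,0,0,0,0]

```text
time: 39.72
tool_pos: [572.4, -274.2, 217.1]
tcp_rot: [-180.0, -0.1, -4.8]
ft_force: [0.7, 0.3, -2.8]
finger_gap: 29.0
grip_force: 59.3
```

apply_moves:
  rows:
    - [0,0,0,0,0,0]
    - [0,0,0,0,0,0]
    - [0,0,0,0,0,0]
    - [0,0,0,0,0,0]
    - [0,0,0,0,0,0]

```text
time: 40.35
tool_pos: [572.0, -274.0, 216.2]
tcp_rot: [-180.0, -0.0, -4.8]
ft_force: [-0.1, 0.1, -1.9]
finger_gap: 29.2
grip_force: 59.3
```

apply_moves:
  rows:
    - [0,0,0,0,0,0]
    - [0,0,0,0,0,0]
    - [0,0,0,0,0,0]
    - [0,0,0,0,0,0]
    - [0,0,0,0,0,0]

```text
time: 40.98
tool_pos: [572.0, -274.0, 216.3]
tcp_rot: [-180.0, -0.0, -4.8]
ft_force: [0.6, -0.5, -2.9]
finger_gap: 28.8
grip_force: 59.3
```

```bash
python3 - <<'E'
from h import *
s=sense();print(s['tool_pos'],s['tcp_rot'],s['ft_force'],s['wrist_torque'])
s,im,d=snap('side')
cv2.imwrite('pics/s9.png',cv2.resize(im[120:260,270:440,::-1],None,fx=4,fy=4))
for c in('side','scene'):
    if c=='scene': s,im,d=snap('scene')
    P=cloud(c,d)-TR
    x=P@Xs;n=P@Nn;y=P@np.cross(Nn,Xs)
    m=(d>0)&(x>-165)&(x<132)&(n>14)&(n<42)&(abs(y)<16)
    print(c,np.histogram(x[m],np.arange(-165,140,15)))
    Q=P[(d>0)]+TR
    B=Q[(abs(Q[:,0]-572)<25)&(abs(Q[:,1]+274)<100)&(Q[:,2]>165)&(Q[:,2]<215)]
    for y0 in(-350,-320,-240,-210): 
        b=B[abs(B[:,1]-y0)<12]
        if len(b): print(y0,len(b),np.percentile(b[:,2],[5,50,95]).round(1),np.median(b[:,0]).round(1))
E
```

```text
[ 572.00887067 -274.02745782  216.25469677] [-1.79963681e+02 -2.37670295e-02 -4.84598108e+00] [ 0.58755481 -0.51357703 -2.88154542] [-0.01394186 -0.01887458 -0.01035172]
side (array([ 0,  0,  0,  0,  0,  0,  0,  0,  0,  0,  0,  0,  0,  5, 34, 24, 30,
       32, 28, 20]), array([-165, -150, -135, -120, -105,  -90,  -75,  -60,  -45,  -30,  -15,
          0,   15,   30,   45,   60,   75,   90,  105,  120,  135]))
-350 36 [194.8 204.6 210. ] 561.5
-320 28 [196.6 203.4 207.1] 564.0
-240 31 [195.9 203.9 206.9] 570.8
-210 33 [195.7 203.8 207.9] 573.7
scene (array([ 0,  0,  0,  0,  0,  0,  0,  0,  0,  0,  0,  0,  0,  0, 37, 34, 40,
       37, 37, 40]), array([-165, -150, -135, -120, -105,  -90,  -75,  -60,  -45,  -30,  -15,
          0,   15,   30,   45,   60,   75,   90,  105,  120,  135]))
-350 53 [195.  204.1 212.1] 569.2
-320 54 [197.  204.2 207.3] 571.7
-240 52 [195.2 204.3 208. ] 578.4
-210 51 [195.4 204.3 208.6] 580.8
```

View pics/s9.png

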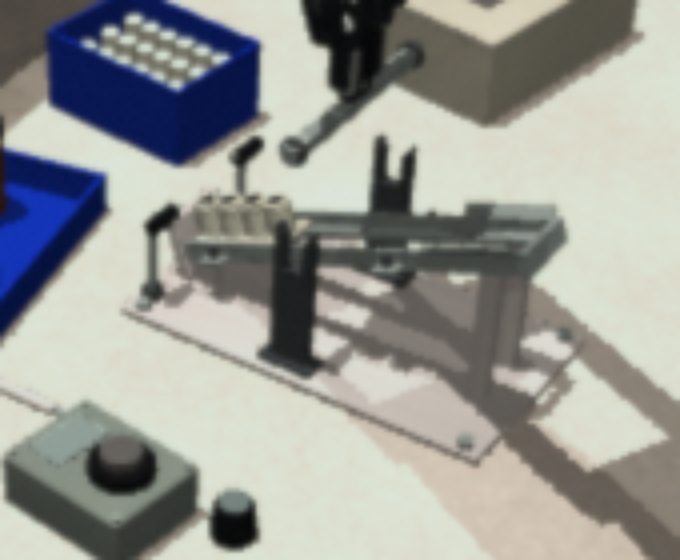

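The four hubs are at the foot at (205–285,215), and the bar is level and clear of both brackets. I'll lower it home, shifted about 1.5 mm uphill because the hubs had it pressed against the downhill side of the slots.

apply_moves:
  rows:
    - [-1.5,0,10,0,0,0]
    - [0,0,12,0,0,0]
    - [0,0,12,0,0,0]
    - [0,0,12,0,0,0]
    - [0,0,10,0,0,0]

```text
time: 41.7
tool_pos: [570.3, -273.7, 158.9]
tcp_rot: [-179.9, 0.0, -4.8]
ft_force: [0.1, 0.1, -2.8]
finger_gap: 29.5
grip_force: 59.3
```

apply_moves:
  rows:
    - [0,0,9,0,0,0]
    - [0,0,9,0,0,0]
    - [0,0,8,0,0,0]
    - [0,0,8,0,0,0]
    - [0,0,5,0,0,0]

```text
time: 42.32
tool_pos: [570.4, -273.7, 120.6]
tcp_rot: [-179.9, -0.0, -4.8]
ft_force: [-1.5, 0.3, -2.3]
finger_gap: 29.0
grip_force: 59.3
```

apply_moves:
  rows:
    - [0,0,3,0,0,0]
    - [0,0,1,0,0,0]
    - [0,0,0,0,0,0]
    - [0,0,0,0,0,0]
    - [0,0,0,0,0,0]

```text
time: 42.95
tool_pos: [570.7, -273.9, 117.5]
tcp_rot: [-180.0, -0.0, -4.8]
ft_force: [-0.8, 0.2, -2.0]
finger_gap: 29.2
grip_force: 59.3
```

apply_moves:
  rows:
    - [0,0,1,0,0,0]
    - [0,0,0.5,0,0,0]
    - [0,0,0,0,0,0]
    - [0,0,0,0,0,0]
    - [0,0,0,0,0,0]

```text
time: 43.58
tool_pos: [570.9, -274.0, 116.5]
tcp_rot: [-180.0, -0.1, -4.8]
ft_force: [-1.3, 1.7, 4.5]
finger_gap: 29.0
grip_force: 60.2
```

apply_moves:
  rows:
    - [0,0,0,0,0,0]
    - [0,0,0,0,0,0]
    - [0,0,0,0,0,0]
    - [0,0,0,0,0,0]
    - [0,0,0,0,0,0]
  fingers: 50

```text
time: 44.2
tool_pos: [570.6, -273.8, 115.7]
tcp_rot: [-180.0, -0.0, -4.8]
ft_force: [1.1, -0.3, -0.3]
finger_gap: 49.8
grip_force: 0.0
```

apply_moves:
  rows:
    - [0,0,-20,0,0,0]
    - [0,0,-40,0,0,0]
    - [0,0,-50,0,0,0]
    - [0,0,0,0,0,0]
    - [0,0,0,0,0,0]

```text
time: 44.82
tool_pos: [570.8, -274.1, 227.1]
tcp_rot: [180.0, -0.1, -4.8]
ft_force: [0.9, 0.9, -0.8]
finger_gap: 50.3
grip_force: 0.0
```

```bash
python3 - <<'E'
from h import *
s,im,d=snap('wrist','w10.png');P=cloud('wrist',d,s);Q=P[d>0]
print(s['tool_pos'])
for y0 in(-345,-325,-235,-210):
    b=Q[(abs(Q[:,0]-571)<20)&(abs(Q[:,1]-y0)<8)&(Q[:,2]>95)&(Q[:,2]<115)];print(y0,len(b),np.percentile(b[:,2],[5,50,95]).round(1),np.median(b[:,0]).round(1))
H=Q[(Q[:,2]>146)&(Q[:,2]<156)&(np.hypot(Q[:,0]-570,Q[:,1]+275)<30)];print(np.median(H[:,2]),cv2.minAreaRect(H[:,:2].astype(np.float32)))
p=P-TR;x=p@Xs;n=p@Nn;y=p@np.cross(Nn,Xs)
m=(d>0)&(x>20)&(x<132)&(n>14)&(n<42)&(abs(y)<16);print(np.histogram(x[m],np.arange(20,140,10))[0])
snap('scene')
for c in('scene','wrist'): print([(np.round(r['xyz'],1).tolist(),round(r['confidence'],2)) for r in models.place_of('start_top',c)][:2])
m=(d>0)&(P[...,2]>58)&(P[...,2]<75)&(np.hypot(P[...,0]-603,P[...,1]-6)<30);q=P[m]
if len(q): print(len(q),cv2.minEnclosingCircle(q[:,:2].astype(np.float32)),np.median(q[:,2]))
go((600,6.5,170,-4.9,0,60))
E
```

```text
[ 570.81085167 -274.09577399  227.05366706]
-345 510 [ 97.5 107.  113. ] 564.2
-325 329 [ 99.3 106.9 108. ] 567.0
-235 332 [ 97.4 106.9 108.2] 575.4
-210 441 [ 97.7 107.  112.8] 576.0
151.64393701414352 ((570.5457763671875, -274.3479309082031), (29.44620132446289, 14.142569541931152), 85.31295776367188)
[  0   0 262 315 228 346 203 356 206 347 255]
[([602.4, 7.1, 67.6], 0.62), ([527.9, -27.3, -2.8], 0.22)]
[([601.0, 6.6, 71.3], 0.94)]
1430 ((601.12451171875, 3.4278552532196045), 23.35153579711914) 66.95516826202027
-> [600.0, 6.5, 170.0, -4.9, 0.0, 60.0] n 5
   all [1.3, -56.3, 10.9]
```

View pics/w10.png

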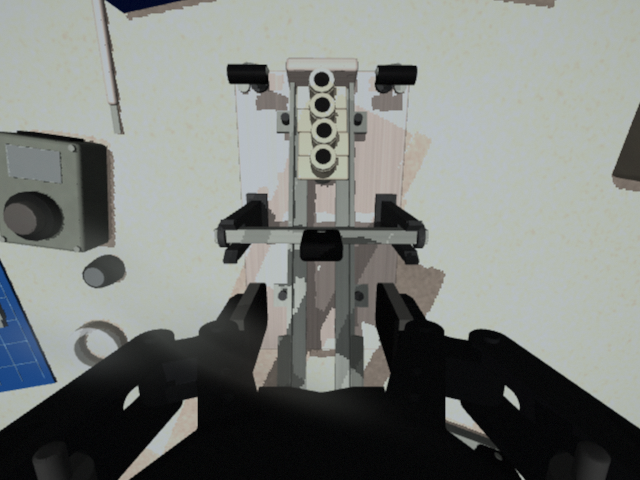

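The bar lies home at (320,237) and the hubs sit at the foot at (322,80–155). Next is the start button.

apply_moves:
  rows:
    - [1.3,-56.3,10.9,0,0,0]
    - [1.3,-56.3,10.9,0,0,0]
    - [1.3,-56.3,10.9,0,0,0]
    - [1.3,-56.3,10.9,0,0,0]
    - [1.3,-56.3,10.9,0,0,0]
  fingers: 0

```text
time: 45.65
tool_pos: [600.2, 7.9, 170.1]
tcp_rot: [-180.0, 0.1, -4.9]
ft_force: [0.3, 0.1, 0.1]
finger_gap: -0.2
grip_force: 0.0
```

apply_moves:
  rows:
    - [0,0,0,0,0,0]
    - [0,0,0,0,0,0]
    - [0,0,0,0,0,0]
    - [0,0,0,0,0,0]
    - [0,0,0,0,0,0]

```text
time: 46.28
tool_pos: [600.9, 5.2, 171.6]
tcp_rot: [-180.0, -0.0, -4.9]
ft_force: [0.5, 0.2, -0.2]
finger_gap: -0.3
grip_force: 0.0
```

```bash
python3 - <<'E'
from h import *
s,im,d=snap('wrist');P=cloud('wrist',d,s)
print(s['tool_pos'],s['finger_gap'])
m=(d>0)&(P[...,2]>63)&(P[...,2]<70)&(np.hypot(P[...,0]-603,P[...,1]-6)<24);q=P[m]
if len(q): print(len(q),cv2.minEnclosingCircle(q[:,:2].astype(np.float32)),np.median(q[:,2]))
go((602,6.5,72,-4.9,0,50))
E
```

```text
[600.89291583   5.20846186 171.61623791] -0.33971933229505324
1246 ((601.033935546875, 4.989477157592773), 15.956053733825684) 67.84028731271064
-> [602.0, 6.5, 72.0, -4.9, 0.0, 50.0] n 2
   all [0.5, -0.6, 49.8]
```

apply_moves:
  rows:
    - [0,0,40,0,0,0]
    - [0,0,40,0,0,0]
    - [0,0,18,0,0,0]
    - [0,0,0,0,0,0]
    - [0,0,0,0,0,0]

```text
time: 46.95
tool_pos: [602.2, 6.0, 75.4]
tcp_rot: [-180.0, -0.2, -4.8]
ft_force: [-0.0, 0.3, 1.1]
finger_gap: -0.2
grip_force: 0.0
```

apply_moves:
  rows:
    - [0,0,3,0,0,0]
    - [0,0,3,0,0,0]
    - [0,0,2,0,0,0]
    - [0,0,2,0,0,0]
    - [0,0,1,0,0,0]

```text
time: 47.58
tool_pos: [601.2, 6.2, 62.8]
tcp_rot: [-180.0, -0.1, -4.8]
ft_force: [0.4, 0.8, 3.2]
finger_gap: 0.3
grip_force: 1.9
```

apply_moves:
  rows:
    - [0,0,1,0,0,0]
    - [0,0,1,0,0,0]
    - [0,0,0,0,0,0]
    - [0,0,0,0,0,0]
    - [0,0,0,0,0,0]

```text
time: 48.2
tool_pos: [601.3, 6.1, 61.1]
tcp_rot: [-180.0, -0.1, -4.8]
ft_force: [-0.3, 0.8, 5.9]
finger_gap: -0.0
grip_force: 3.4
```

apply_moves:
  rows:
    - [0,0,1,0,0,0]
    - [0,0,1,0,0,0]
    - [0,0,0.5,0,0,0]
    - [0,0,0,0,0,0]
    - [0,0,0,0,0,0]

```text
time: 48.82
tool_pos: [601.4, 6.1, 60.7]
tcp_rot: [-180.0, -0.1, -4.8]
ft_force: [-10.8, 0.2, 23.9]
finger_gap: 0.4
grip_force: 11.9
```

Bottomed out: the force jumped to 24 N at 60.7 mm. Let go and retract.

apply_moves:
  rows:
    - [0,0,-5,0,0,0]
    - [0,0,-20,0,0,0]
    - [0,0,-50,0,0,0]
    - [0,0,-50,0,0,0]
    - [0,0,0,0,0,0]

```text
time: 49.45
tool_pos: [603.9, 5.8, 189.6]
tcp_rot: [-180.0, -0.6, -4.8]
ft_force: [0.6, 0.3, 0.2]
finger_gap: 0.1
grip_force: 0.0
```

apply_moves:
  rows:
    - [0,0,0,0,0,0]
    - [0,0,0,0,0,0]
    - [0,0,0,0,0,0]
    - [0,0,0,0,0,0]
    - [0,0,0,0,0,0]

```text
time: 50.08
tool_pos: [600.6, 6.1, 182.6]
tcp_rot: [-180.0, 0.0, -4.9]
ft_force: [0.5, 0.6, -0.4]
finger_gap: -0.3
grip_force: 0.0
```

```bash
python3 - <<'E'
from h import *
s,im,d=snap('wrist');P=cloud('wrist',d,s)
m=(d>0)&(P[...,2]>55)&(P[...,2]<75)&(np.hypot(P[...,0]-601,P[...,1]-5)<12);print('button z',np.median(P[m][:,2]),s['tool_pos'])
for c in('side','scene'):
    s,im,d=snap(c);p=cloud(c,d)-TR;x=p@Xs;n=p@Nn;y=p@np.cross(Nn,Xs)
    m=(d>0)&(x>-165)&(x<132)&(n>14)&(n<42)&(abs(y)<16);print(c,np.histogram(x[m],np.arange(-165,140,15))[0])
    if c=='side': cv2.imwrite('pics/s11.png',im[100:420,160:460,::-1])
E
```

```text
button z 67.99173051439945 [600.63835116   6.06411613 182.55545507]
side [ 0  0  0  0  0  0  0  0  0 28 15  0  0  6 35 26 29 31 29 23]
scene [ 0  0  0  0  0  0  0  0  0  0 70  0  0  1 37 34 42 35 39 37]
```

View pics/s11.png

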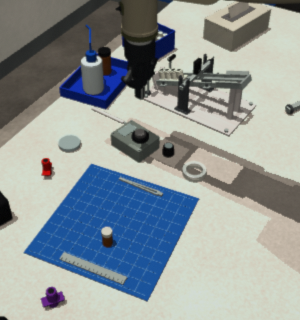

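The mat holds only the vial (108,237), the rule and the tweezers. The hubs are at the foot at (172,73), the bar is home and the button has sprung back. I'll hand in.

```bash
python3 -c "
from h import *
print(job.hand_in())"
```

```text
the job is handed in; nothing more can be done
None
```

The job is handed in at about 50 s: all four hubs loaded and at the foot of the chute, the gate bar back home in its brackets, and the start button pressed fully down and released; the hand-in gave no verdict.

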